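# Load the drying turntable with the next batch of owls

### The arm

A 6-joint arm with a two-finger parallel gripper is mounted at the origin on the work surface. World frame = base frame: x ahead of the robot, y to its left, z up, the work surface at z = 0. Lengths are in m, angles in rad, forces in N, time in s.
With the tool pointing down it reaches from about 0.35 to 0.975 m from the base axis. Payload 4.9 kg.
Tool frame: the origin (TCP) lies at the very end of the fingers, on their centre line; the grasp point (between the pads) lies 19 mm behind it (manip.tcp_to_grasp is the distance from the TCP to the grasp point, in m); z points along the fingers, y is the direction in which the jaws open and shut (so a half turn about z gives the same grasp; the last joint's range is limited). The gripper opens to 85 mm and grips with 20 to 120 N. Pads are 22 mm wide; open, the fingers measure 114 mm over their backs; the gripper's body (76 mm by 85 mm) begins 54 mm behind the grasp point. The pads swing forward as they close: fully open they stand 13 mm farther back than shut.
Start: joints at [-1.359, 0.053, 1.613, -0, 1.476, -0.119], TCP at [0.203, -0.591, 0.231] pointing down, gripper open.
Joint ranges: [-3.01, 3.01], [-1.01, 2.22], [0.06, 2.58], [-1.02, 4.17], [0.09, 2.62], [-3.14, 3.14]. Speed limits (rad/s): [2.57, 2.57, 3.14, 3.14, 3.14, 3.14].

### API

Orientations are given as a unit quaternion [w, x, y, z].
In Python, from plant import sensors, cams, job, finder, manip gives the robot as it stands.
- The arm moves only by the shell command python3 -m pendant 'ROWS'. ROWS is JSON, a list of rows, each an object of numbers: "wx", "wy", "wz": the turn, a rotation vector about the tool's x, y, z in degrees; "dx", "dy", "dz": the shift along the tool's x, y, z in m; "hand": the gripper's target within -1 to 1 (fully open at 1, half-way at 0, shut at -1). A call has 1 to 20 rows; each row is the pose to reach, as a shift and turn from the pose commanded when the call began, along the tool's axes at that moment; what a row does not reach only later rows make up. A row lasts 1/12 s, in which the tool goes at most 41.7 mm and 7.16 degrees, less where a joint would pass 70% of its speed; a pose out of reach is approached as far as the arm can. A call with a gripper value outside its range is refused whole. The fingers move at their own pace and stop on an object; the grip force is fixed at half the most. Time passes only in rows, so rows that repeat a pose let the fingers close. It gives the time, the measured TCP pose, the force and the opening at its end, in the units of the state.
- sensors.state(): the state, without advancing time (a new reading comes with each control period).
- cams.grab_frame(name): name is "scene" or "top"; returns (picture, depth): 384x512x3 uint8, red, green, blue; 384x512 float32, m along the optical axis (not along the pixel's ray), 0 where there is no reading.
- cams.calibration(name): a dict with "fov_y" (degrees; the focal length in pixels is half the picture's height over the tangent of half this angle, whatever the lens; pixels are square), "cx", "cy" (the principal point, pixels), "pose" (4x4, takes a point from camera to world coordinates). Camera axes: x right, y down, z forward; pixel columns grow to the right and rows downward; lengths in m; the calibration is good to about 2 mm. A picture is of the moment at which its call begins. calibration takes no time and is no camera call.
- job.job_done(): hands the job in, once; it reports no verdict.
Trained networks look in the newest picture that a camera, given by its name, has taken for a name from the list of things; names that differ only in an ending like _2 or _b are one class to them, and where a whole thing is asked for, a point or a joint stands for the part that bears it (a point fixed in the world has none). Each returns a list of dicts, best first, with "score" (0 to 1); they miss things now and then, are a little off and sometimes report something else, mostly with a low value. They report only what shows in the picture. A call takes as long as a camera call. They do not tell look-alikes from the thing itself.
- finder.look_for(camera, thing): "position" ([x, y, z] in m, in world coordinates, good to about 4 mm: the middle of the surface that is visible of it).
The state is a dict: "time": time; "joint_pos": joint angles; "joint_vel": joint speeds; "joint_efforts": joint torques, N m; "tool_pos": TCP position; "tool_rot": TCP orientation; "contact_force": force on the tool from outside, world axes, zero at the start; "ft_torque": the same for the moment, N m; "gripper_width": opening from 0.0 (shut) to 1.0 (fully open).
Only numpy, scipy, OpenCV 4.12 (cv2) and the standard library are available. Lean on these libraries where they do the work, as an engineer would, in place of code of your own. Each camera call takes 0.05 s, during which the arm holds its last target. There are 200 camera calls.

### The job

Load the dryer with the next batch: first set the blue drip tray flat into its bay so that its edge holds down the red switch lever. Then, with the turntable turned back to its loading stop (steel post at the blue mark), stand the painted red owl upright on the round cork mat and every white owl upright in the middle of a green-rimmed pad of its own on the disc. Last, turn the turntable by one stop, 60 degrees, to the drying stop (post at the orange mark), and leave it there with all the white owls still standing on their pads; do not disturb the paint bottle, glue jar or brush.

Things in the scene. Friction and masses are not known exactly. Their poses are not given: they have to be found in the camera images.
- disc (a joint): angle of the turntable's disc (rad), growing anticlockwise from above. A wooden disc 330 mm across, top 55 mm above the work surface, with sprung stops at 0 (loading: post at the blue mark), 1.047 (drying: post at the orange mark) and 2.094 (post at the white mark). Let go within about 0.4 rad of a stop, it pulls itself into that stop; it resists with up to about 0.35 N m between stops; end limits at -0.15 and 2.24
- table_axis (a point): centre of the turntable, on its axis at the height of the disc's top (55 mm). Fixed to the base: x points to the blue mark, i.e. to where the post stands at joint 0. A grey air nozzle 46 mm high, 100 mm wide, stands beside the disc on the -y side, 177 to 207 mm from the axis
- post (a point): upright round steel post with red top for turning the disc, 22 mm across, 80 mm tall, fixed on the disc 120 mm from the axis. The point is on its axis 55 mm above the disc's top and 25 mm below the post's top (110 mm above the work surface); it turns with the disc; grip it from above and lead it round the axis
- pad1 (a point): first of four pads on the disc (black rubber disc with green rim, 80 mm across, flush with the disc's top), for one owl. The point is the pad's centre on the disc's top, 55 mm above the work surface, 98 mm from the turntable's axis; it turns with the disc. Neighbouring pads are 86 mm apart
- pad2 (a point): second of four pads on the disc (black rubber disc with green rim, 80 mm across, flush with the disc's top), for one owl. The point is the pad's centre on the disc's top, 55 mm above the work surface, 98 mm from the turntable's axis; it turns with the disc. Neighbouring pads are 86 mm apart
- pad3 (a point): third of four pads on the disc (black rubber disc with green rim, 80 mm across, flush with the disc's top), for one owl. The point is the pad's centre on the disc's top, 55 mm above the work surface, 98 mm from the turntable's axis; it turns with the disc. Neighbouring pads are 86 mm apart
- pad4 (a point): fourth of four pads on the disc (black rubber disc with green rim, 80 mm across, flush with the disc's top), for one owl. The point is the pad's centre on the disc's top, 55 mm above the work surface, 98 mm from the turntable's axis; it turns with the disc. Neighbouring pads are 86 mm apart
- owl1_mid (a point): white owl figure, round, 100 mm tall: weighted foot 66 mm across and 22 mm high, above it tapering from 60 mm to a straight round upper body 44 mm across from 44 to 84 mm above its foot, which is where to grip it; about 160 g. This point lies on its axis half-way up (50 mm above its foot); z up its axis. May be absent (None from the start)
- owl2_mid (a point): white owl figure, round, 100 mm tall: weighted foot 66 mm across and 22 mm high, above it tapering from 60 mm to a straight round upper body 44 mm across from 44 to 84 mm above its foot, which is where to grip it; about 160 g. This point lies on its axis half-way up (50 mm above its foot); z up its axis. May be absent (None from the start)
- owl3_mid (a point): white owl figure, round, 100 mm tall: weighted foot 66 mm across and 22 mm high, above it tapering from 60 mm to a straight round upper body 44 mm across from 44 to 84 mm above its foot, which is where to grip it; about 160 g. This point lies on its axis half-way up (50 mm above its foot); z up its axis. May be absent (None from the start)
- owl4_mid (a point): white owl figure, round, 100 mm tall: weighted foot 66 mm across and 22 mm high, above it tapering from 60 mm to a straight round upper body 44 mm across from 44 to 84 mm above its foot, which is where to grip it; about 160 g. This point lies on its axis half-way up (50 mm above its foot); z up its axis. May be absent (None from the start)
- done_owl_mid (a point): painted red owl with yellow wings, same shape and size as the white owls (100 mm tall, grip 44 mm across from 44 to 84 mm above its foot); stands on the disc at the start. This point lies on its axis half-way up (50 mm above its foot); z up its axis
- mat_top (a point): round cork mat, 90 mm across, 4 mm thick, fixed; the point is the centre of its top
- tray_grip (a point): blue drip tray, open, 150 x 90 x 20 mm, long side along its x, about 320 g; an upright grip plate 70 mm long (along x), 14 mm thick (along y), its top 54 mm above the tray's underside, stands in its middle. The point is in the middle of the grip plate, 38 mm above the tray's underside. Either end may go first
- bay_floor (a point): fixed tray bay: steel floor 12 mm above the work surface with aluminium rails 10 mm higher around a space of 161 x 101 mm, long side along x; the tray lies in it with about 5 mm to spare all round, lowered from above. The point is the centre of the floor. The red switch lever stands at its +x end (by the yellow switch box)
- lever (a joint): red hinged switch lever at the bay's +x end, 40 mm long: 0 raised, 0.32 rad pressed flat into the floor. A light spring (under 1.5 N at the tray's edge); the tray's own weight presses it flat
- paint_bottle: green paint bottle, 56 mm across, 130 mm tall, bystander; origin at its foot
- glue_jar: white glue jar, 70 mm across, 80 mm tall, bystander; origin at its foot
- brush: paint brush lying on the work surface, bystander; origin under its middle
Mind the look-alikes: they are no part of the job. Of the things shaped like the part that bears mat_top, the cork one is meant.

How it is judged:
By the outcome, as a careful person would: the job done as asked, in the order asked, and still so for the second after the job is handed in, with the robot touching nothing.
Of owl1, owl2, owl3, owl4 only 2 to 4 are there at a start; the rules pass over those that are not, and their reading is None.
At some moment in a run one of owl1, owl2, owl3, owl4, done_owl, tray may be knocked a few centimetres aside while the robot is not near it.
It also fails if it takes over 210 s, if anything falls off the work surface, if the arm or the gripper's body presses on something with over 40 N, if the wrist force passes 120 N, or if a joint passes its speed limit or range.

## Working session

There is one attempt and no reset: what is moved stays moved. The work goes in short steps, Python scripts to look and compute and a shell command to move; the robot and the scene stay as the last step left them, time stands still between calls to the robot, and variables do not carry over. Pictures are saved under pics/ and viewed, about 12 in all and at most 16, crops included, and the job is handed in when it is done.

```bash
mkdir -p pics; ls
cat > h.py <<'E'
import numpy as np,cv2
from plant import sensors,cams,job,finder,manip
def cal(n):
    c=cams.calibration(n); f=192/np.tan(np.radians(c["fov_y"])/2); return f,c["cx"],c["cy"],np.array(c["pose"])
def cloud(n,d):
    f,cx,cy,T=cal(n); v,u=np.mgrid[:d.shape[0],:d.shape[1]]
    P=np.stack([(u-cx)/f*d,(v-cy)/f*d,d],-1)@T[:3,:3].T+T[:3,3]; P[d==0]=np.nan; return P
def grab(n,name=None,s=1):
    p,d=cams.grab_frame(n)
    if name: cv2.imwrite(f"pics/{name}.png",cv2.resize(p[...,::-1],None,fx=s,fy=s))
    return p,d,cloud(n,d)
E
python3 - <<'E'
from h import *
for n in("scene","top"):
    p,d,P=grab(n,n+"0",1.5); np.savez(n+"0.npz",p=p,d=d,P=P); print(n,cal(n))
print(sensors.state())
E
```

```text
pics
scene (np.float64(407.6596916399958), 252.90525090882153, 189.14558068643996, array([[ 0.55253348,  0.6579774 , -0.51163707,  1.19267119],
       [ 0.8334271 , -0.42856685,  0.34889786, -0.45412885],
       [ 0.01029622, -0.61918995, -0.78517373,  1.10455873],
       [ 0.        ,  0.        ,  0.        ,  1.        ]]))
top (np.float64(367.1345344576522), 249.20466008317135, 191.12803477282372, array([[ 1.85300899e-02, -9.93937818e-01,  1.08370885e-01,
         3.85549856e-01],
       [-9.99828235e-01, -1.83808418e-02,  2.37603793e-03,
         2.47441429e-02],
       [-3.69685858e-04, -1.08396299e-01, -9.94107693e-01,
         1.31457069e+00],
       [ 0.00000000e+00,  0.00000000e+00,  0.00000000e+00,
         1.00000000e+00]]))
{'time': 0.1, 'joint_pos': array([-1.35901456e+00,  5.33192775e-02,  1.61413146e+00, -4.88328285e-07,
        1.47597561e+00, -1.18967569e-01]), 'joint_vel': array([-0.00117492, -0.00187747, -0.00221174,  0.00050498,  0.00019037,
       -0.00078056]), 'joint_efforts': array([ 1.43990357e-03, -3.94904780e+01, -3.71363175e+01, -1.09385141e-05,
        3.93430601e-03, -1.61505369e-05]), 'tool_pos': array([ 0.20287375, -0.59058025,  0.23018339]), 'tool_rot': array([-9.15846669e-04,  9.86356327e-01,  1.64621854e-01, -4.27756330e-05]), 'contact_force': array([-0.3981958 , -0.03142494,  0.4387563 ]), 'ft_torque': array([-0.00236251,  0.00252202, -0.05351134]), 'gripper_width': 0.9994609590883669}
```

View pics/top0.png

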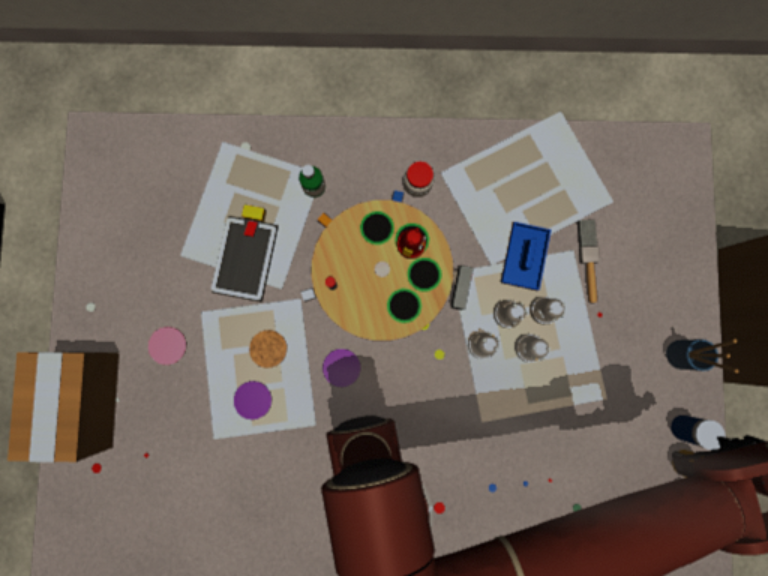

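View pics/scene0.png

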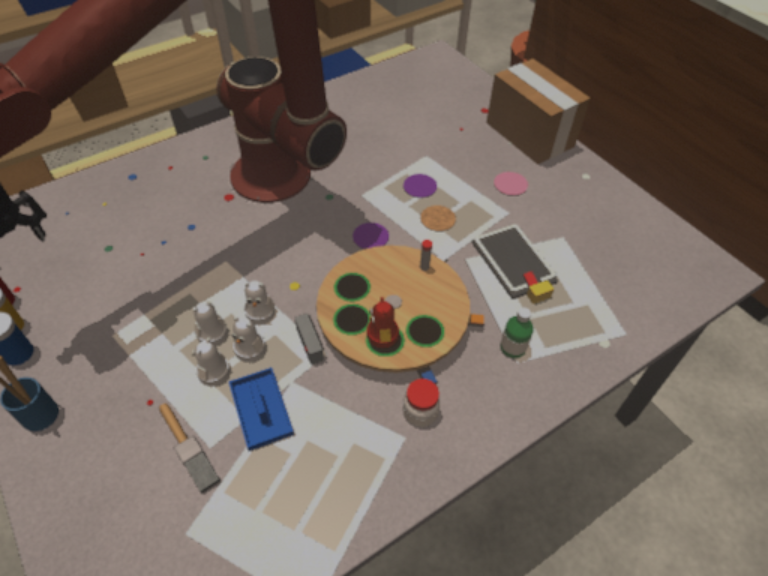

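The top view is at 1.5x scale.

- **White owls:** four, at (510,312), (547,308), (484,344) and (532,347).
- **Red owl:** on the disc at (411,241).
- **Post:** at (331,282), pointing at the white mark (308,294), so the disc sits at about 2.09 rad.
- **Other marks:** blue at (398,196), orange at (325,220).
- **Tray:** at (526,256).
- **Bay:** at (245,257), with the lever and yellow box at its upper end.
- **Mats:** speckled tan at (268,348), pink at (167,345), purple at (341,367) and (252,400). The tan speckled one fits cork.

Next I'll measure all of these.

```bash
cat >> h.py <<'E'
from scipy.optimize import least_squares
import warnings; warnings.filterwarnings("ignore")
def owl(Ps,xy,z0=0.0,r=.05):
    Q=np.concatenate([P.reshape(-1,3) for P in Ps]); 
    for _ in range(3):
        m=(np.hypot(Q[:,0]-xy[0],Q[:,1]-xy[1])<r)&(Q[:,2]>z0+.046)&(Q[:,2]<z0+.084); q=Q[m,:2]
        s=least_squares(lambda c:np.hypot(*(q-c).T)-.022,xy,loss="soft_l1",f_scale=.002); xy=s.x; r=.035
    return xy.round(4),m.sum()
def rect(m,P):
    c,(w,h),a=cv2.minAreaRect(P[m][:,:2].astype(np.float32)*1000); 
    if w<h: a-=90; w,h=h,w
    return np.round(c,1),round(w,1),round(h,1),round((a+90)%180-90,1)
def hsv(p): return cv2.cvtColor(p,cv2.COLOR_RGB2HSV).astype(int)
def box(P,u,v,r): 
    m=np.zeros(P.shape[:2],bool); m[v-r:v+r,u-r:u+r]=1; return m
E
python3 - <<'E'
from h import *
t=np.load("top0.npz");s=np.load("scene0.npz");P,S=t["P"],s["P"];p=t["p"];H=hsv(p)
def at(x,y):return P[int(y/1.5),int(x/1.5)]
for n,(x,y) in dict(o1=(510,312),o2=(547,308),o3=(484,344),o4=(532,347)).items():
    a=at(x,y);print(n,a.round(3),[owl(L,a[:2]) for L in([P,S],[P],[S])])
a=at(411,241);print("red",a,[owl(L,a[:2],.055) for L in([P,S],[P],[S])])
Z=P[...,2]
h,sa,v=H[...,0],H[...,1],H[...,2]
for n,(x,y),m in [("tray",(526,256),(h>100)&(h<125)&(sa>150)),("cork",(268,348),(h<20)&(sa>90)),("disc",(382,270),(Z>.045)&(Z<.063)),("blue",(398,196),(h>100)&(h<125)&(sa>120)),("orange",(325,220),(h<20)&(sa>170)),("pink",(167,345),sa>70)]:
    r=65 if n=="disc" else 32 if n=="tray" else 14 if n in("cork","pink") else 8
    mm=m&box(P,int(x/1.5),int(y/1.5),r); mm&=np.isfinite(Z); c=P[mm]
    print(n,mm.sum(),c.mean(0).round(4),rect(mm,P), np.round(cv2.minEnclosingCircle(c[:,:2].astype(np.float32)),4) if 0 else cv2.minEnclosingCircle(c[:,:2].astype(np.float32)), np.percentile(c[:,2],[5,50,95]).round(3))
b=box(P,163,172,33)&(Z>.016)&(Z<.03);print("rails",b.sum(),rect(b,P))
for c,Q,pp in(("t",P,H),("s",S,hsv(s["p"]))):
    m=((pp[...,0]<8)|(pp[...,0]>172))&(pp[...,1]>150)&(Q[...,2]>.12)&(Q[...,2]<.145);q=Q[m];print(c,"post",q.mean(0),m.sum())
    m2=((pp[...,0]<8)|(pp[...,0]>172))&(pp[...,1]>150)&(Q[...,2]>.012)&(Q[...,2]<.05)&(Q[...,1]>.2);print("lever",Q[m2].mean(0),m2.sum())
im=p[130:290,100:300,::-1];cv2.imwrite("pics/bay.png",cv2.resize(im,None,fx=4,fy=3.7,interpolation=cv2.INTER_CUBIC))
E
```

```text
o1 [ 0.468 -0.275  0.094] [(array([ 0.4684, -0.2914]), np.int64(185)), (array([ 0.4694, -0.2906]), np.int64(59)), (array([ 0.468 , -0.2922]), np.int64(126))]
o2 [ 0.479 -0.356  0.093] [(array([ 0.4779, -0.3784]), np.int64(211)), (array([ 0.4786, -0.3777]), np.int64(70)), (array([ 0.4776, -0.3788]), np.int64(141))]
o3 [ 0.397 -0.216  0.092] [(array([ 0.3954, -0.23  ]), np.int64(163)), (array([ 0.3966, -0.2291]), np.int64(50)), (array([ 0.3949, -0.2309]), np.int64(113))]
o4 [ 0.393 -0.322  0.091] [(array([ 0.3882, -0.3416]), np.int64(193)), (array([ 0.3888, -0.3407]), np.int64(61)), (array([ 0.388 , -0.3423]), np.int64(132))]
red [ 0.61433374 -0.05028976  0.15239997] [(array([ 0.6205, -0.0572]), np.int64(190)), (array([ 0.6209, -0.0568]), np.int64(52)), (array([ 0.6204, -0.0574]), np.int64(138))]
tray 1020 [ 0.6095 -0.3336  0.0116] (array([ 608.3, -332.9]), 149.7, 88.6, -11.5) ((0.6085160374641418, -0.3347494900226593), 0.08507995307445526) [-0.     0.005  0.052]
cork 494 [0.3776 0.2781 0.0035] (array([378.1, 278.2]), 87.2, 85.2, -88.0) ((0.3770933747291565, 0.2780185043811798), 0.0450
[... 220 characters left out ...]
.0239  0.0294] (array([746.5, -24.1]), 23.1, 21.3, -7.8) ((0.747573733329773, -0.025370588526129723), 0.013827674090862274) [0.024 0.03  0.034]
orange 46 [0.6845 0.1485 0.0287] (array([687.4, 151. ]), 36.0, 21.3, 45.6) ((0.6893381476402283, 0.14910173416137695), 0.01977735571563244) [0.024 0.029 0.034]
pink 496 [0.3807 0.516  0.0036] (array([380.8, 517.4]), 88.5, 85.4, -87.5) ((0.3805650472640991, 0.517349123954773), 0.04589249938726425) [-0.001  0.004  0.008]
rails 578 (array([603.2, 336.1]), 210.6, 123.6, -9.8)
t post [0.57095581 0.03189244 0.13760869] 78
lever [0.66105759 0.3262316  0.01902877] 56
s post [ 0.60720523 -0.01745061  0.13518005] 100
lever [0.65700392 0.32631159 0.01763663] 41
```

View pics/bay.png

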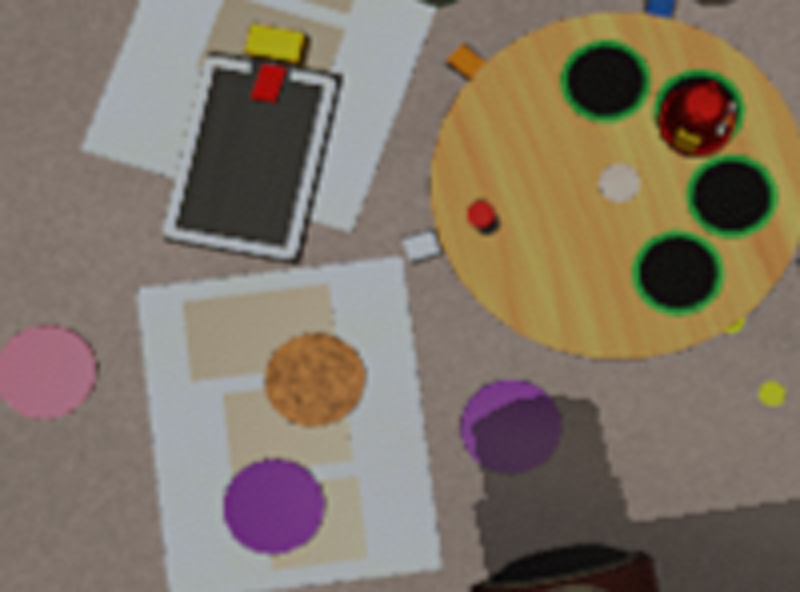

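Cork mat confirmed: the speckled tan disc at crop (315,380); the pink and two purple discs are look-alikes. I still need finer fits of the bay, plate and axis.

```bash
cat >> h.py <<'E'
def disc_fit(p,P):
    H=hsv(p);Z=P[...,2];out={}
    m=(np.abs(Z-.055)<.008)&(H[...,0]>8)&(H[...,0]<28)&(H[...,1]>80)&(np.hypot(P[...,0]-.575,P[...,1]-.0)<.2)
    h=cv2.convexHull(P[m][:,:2].astype(np.float32))[:,0].astype(float)
    s=least_squares(lambda c:np.hypot(h[:,0]-c[0],h[:,1]-c[1])-c[2],[.57,0,.165],loss="soft_l1",f_scale=.002).x;out["axis"]=s.round(4)
    g=((H[...,0]>45)&(H[...,0]<80)&(H[...,1]>100)&(np.abs(Z-.055)<.01)&(np.hypot(P[...,0]-s[0],P[...,1]-s[1])<.16)).astype(np.uint8)
    n,L=cv2.connectedComponents(cv2.dilate(g,np.ones((3,3))))
    for i in range(1,n):
        q=P[(L==i)&(g>0)][:,:2]
        if len(q)<12: continue
        c=least_squares(lambda c:np.hypot(*(q-c).T)-.0385,q.mean(0),loss="soft_l1",f_scale=.002).x
        d=c-s[:2];out[f"pad{i}"]=(c.round(4),np.hypot(*d).round(4),np.degrees(np.arctan2(d[1],d[0])).round(1),len(q))
    m=((H[...,0]<8)|(H[...,0]>172))&(H[...,1]>150)&(Z>.125)&(Z<.145)&(np.hypot(P[...,0]-s[0],P[...,1]-s[1])<.15)
    out["redtop"]=P[m]
    return out
E
python3 - <<'E'
from h import *
t=np.load("top0.npz");s=np.load("scene0.npz");P,S=t["P"],s["P"];p=t["p"];H=hsv(p);Z=P[...,2]
for pp,Q in((p,P),(s["p"],S)):
    o=disc_fit(pp,Q);r=o.pop("redtop")
    for k,v in o.items():print(k,v)
    c=o["axis"][:2]; r=r[np.hypot(r[:,0]-.621,r[:,1]+.057)>.04]
    x=r.mean(0)[:2];print("post",x.round(4),np.hypot(*(x-c)),np.degrees(np.arctan2(*(x-c)[::-1])),len(r))
    H=hsv(pp);Z=Q[...,2]
    fl=(H[...,2]<75)&(np.abs(Z-.012)<.008)&(np.hypot(Q[...,0]-.59,Q[...,1]-.335)<.11);fl=cv2.morphologyEx(fl.astype(np.uint8),cv2.MORPH_OPEN,np.ones((4,4)))>0
    print("floor",fl.sum(),rect(fl,Q))
    ra=(H[...,2]>120)&(H[...,1]<45)&(Z>.014)&(Z<.03)&(np.hypot(Q[...,0]-.585,Q[...,1]-.335)<.115);print("rail",ra.sum(),rect(ra,Q))
    b=(H[...,0]>100)&(H[...,0]<125)&(H[...,1]>120)&(np.hypot(Q[...,0]-.608,Q[...,1]+.333)<.1)
    print("tray",rect(b,Q),"plate",rect(b&(Z>.035),Q),(b&(Z>.035)).sum())
    for n,l,hh in(("blue",(746,-24),(100,125)),("orange",(685,149),(5,20))):
        m=(H[...,0]>hh[0])&(H[...,0]<hh[1])&(H[...,1]>130)&(np.hypot(Q[...,0]-l[0]/1e3,Q[...,1]-l[1]/1e3)<.03)&(np.abs(Z-.03)<.01);x=Q[m].mean(0)[:2];print(n,x,np.degrees(np.arctan2(*(x-c)[::-1])))
E
```

```text
axis [0.5643 0.01   0.1636]
pad1 (array([0.6621, 0.015 ]), np.float64(0.098), np.float64(2.9), 235)
pad2 (array([ 0.5024, -0.0533]), np.float64(0.0885), np.float64(-134.3), 310)
post [0.523 0.123] 0.12027084368402906 110.08277978590792 37
floor 1119 (array([587.5, 337.9]), 156.8, 102.0, -10.1)
rail 357 (array([589.1, 339.6]), 180.2, 121.1, -10.1)
tray (array([ 608.9, -333. ]), 150.3, 89.5, -12.1) plate (array([ 608.1, -333.8]), 70.3, 14.9, -11.4) 108
blue [ 0.74532357 -0.02412447] -10.675460758098852
orange [0.683782   0.14782477] 49.07757714395143
axis [0.5645 0.0086 0.1644]
pad1 (array([ 0.5357, -0.0769]), np.float64(0.0902), np.float64(-108.6), 178)
pad2 (array([0.6588, 0.0126]), np.float64(0.0944), np.float64(2.4), 179)
post [0.5231 0.1222] 0.12094042859416305 110.02311526475779 25
floor 0 (array([0., 0.]), 0.0, 0.0, 0.0)
rail 284 (array([587.5, 338. ]), 183.5, 123.1, -9.9)
tray (array([ 609.3, -333.8]), 153.4, 87.5, -11.7) plate (array([ 609. , -336.2]), 69.4, 13.9, -10.6) 119
blue [ 0.74444417 -0.02241324] -9.778815067628365
orange [0.68367789 0.14693882] 49.25534157013052
```

```bash
cat >> h.py <<'E'
def go(x,y,z,yaw,frm=None):
    if frm is None:
        s=sensors.state();w,a,b,c=s["tool_rot"];X=np.array([1-2*(b*b+c*c),2*(a*b+w*c)]);frm=[*s["tool_pos"],np.degrees(np.arctan2(X[1],X[0]))]
    ps=np.radians(frm[3]);d=np.array([x-frm[0],y-frm[1]])
    print("from",np.round(frm,4),"dx %.4f dy %.4f dz %.4f wz %.1f"%(d@[np.cos(ps),np.sin(ps)],d@[np.sin(ps),-np.cos(ps)],frm[2]-z,(frm[3]-yaw+180)%360-180))
    return [x,y,z,yaw]
E
python3 - <<'E'
from h import *
a=go(.6085,-.3345,.231,-11.5); a=go(.6085,-.3345,.021,-11.5,a);a=go(.6085,-.3345,.25,-11.5,a);a=go(.588,.3385,.25,-10,a)
E
```

```text
from [ 0.2029 -0.5906  0.2302 18.9505] dx 0.4668 dy -0.1105 dz -0.0008 wz 30.5
from [  0.6085  -0.3345   0.231  -11.5   ] dx 0.0000 dy 0.0000 dz 0.2100 wz 0.0
from [  0.6085  -0.3345   0.021  -11.5   ] dx 0.0000 dy 0.0000 dz -0.2290 wz 0.0
from [  0.6085  -0.3345   0.25   -11.5   ] dx -0.1543 dy -0.6554 dz 0.0000 wz -1.5
```

```bash
python3 -m pendant '[{"dx":0.038,"dy":-0.009,"wz":2.5,"hand":-0.3},{"dx":0.076,"dy":-0.018,"wz":5},{"dx":0.114,"dy":-0.027,"wz":7.5},{"dx":0.152,"dy":-0.036,"wz":10},{"dx":0.190,"dy":-0.045,"wz":12.5},{"dx":0.228,"dy":-0.054,"wz":15},{"dx":0.266,"dy":-0.063,"wz":17.5},{"dx":0.304,"dy":-0.072,"wz":20},{"dx":0.342,"dy":-0.081,"wz":22.5},{"dx":0.380,"dy":-0.090,"wz":25},{"dx":0.418,"dy":-0.099,"wz":27.5},{"dx":0.467,"dy":-0.1105,"wz":30.5},{"dx":0.467,"dy":-0.1105,"wz":30.5},{"dx":0.467,"dy":-0.1105,"wz":30.5},{"dx":0.467,"dy":-0.1105,"dz":0.03,"wz":30.5},{"dx":0.467,"dy":-0.1105,"dz":0.06,"wz":30.5},{"dx":0.467,"dy":-0.1105,"dz":0.09,"wz":30.5},{"dx":0.467,"dy":-0.1105,"dz":0.11,"wz":30.5},{"dx":0.467,"dy":-0.1105,"dz":0.11,"wz":30.5},{"dx":0.467,"dy":-0.1105,"dz":0.11,"wz":30.5}]'
python3 - <<'E'
from h import *
for n in("top","scene"):
    p,d,Q=grab(n);H=hsv(p);Z=Q[...,2]
    b=(H[...,0]>100)&(H[...,0]<125)&(H[...,1]>120)&(np.hypot(Q[...,0]-.608,Q[...,1]+.333)<.1)
    print("tray",rect(b,Q),rect(b&(Z>.035)&(Z<.06),Q))
a=go(.6085,-.3345,.021,-11.5)
E
```

```text
tray (array([ 608.9, -333.4]), 149.3, 89.3, -11.7) (array([ 607.7, -333.9]), 69.3, 15.2, -11.2)
tray (array([ 608.8, -333.6]), 153.3, 87.4, -11.6) (array([ 609.4, -336.3]), 71.1, 13.9, -10.7)
from [ 0.2029 -0.5907  0.2305 18.9515] dx 0.4668 dy -0.1106 dz 0.2095 wz 30.5invalid input
```

```bash
python3 -m pendant --help; python3 -m pendant '[{"wx":0,"wy":0,"wz":2.5,"dx":0.038,"dy":-0.009,"dz":0,"hand":-0.3}]'
```

```text
time: 0.28
tool_pos: [0.2322, -0.5725, 0.2307]
tool_rot: [0.0, 0.99, 0.14, -0.001]
contact_force: [0.4, -0.1, 0.6]
gripper_width: 0.885invalid input: not JSON, or not a number
```

```bash
python3 -m pendant '[{"dx":0.036,"dy":-0.010,"dz":0,"wz":2.5,"hand":-0.3},{"dx":0.072,"dy":-0.020,"dz":0,"wz":5,"hand":-0.3},{"dx":0.108,"dy":-0.030,"dz":0,"wz":7.5,"hand":-0.3},{"dx":0.144,"dy":-0.040,"dz":0,"wz":10,"hand":-0.3},{"dx":0.180,"dy":-0.051,"dz":0,"wz":12.5,"hand":-0.3},{"dx":0.216,"dy":-0.061,"dz":0,"wz":15,"hand":-0.3},{"dx":0.252,"dy":-0.071,"dz":0,"wz":17.5,"hand":-0.3},{"dx":0.288,"dy":-0.081,"dz":0,"wz":20,"hand":-0.3},{"dx":0.324,"dy":-0.092,"dz":0,"wz":22.5,"hand":-0.3},{"dx":0.360,"dy":-0.102,"dz":0,"wz":25,"hand":-0.3},{"dx":0.396,"dy":-0.112,"dz":0,"wz":28,"hand":-0.3},{"dx":0.4242,"dy":-0.1201,"dz":0.03,"wz":28,"hand":-0.3},{"dx":0.4242,"dy":-0.1201,"dz":0.06,"wz":28,"hand":-0.3},{"dx":0.4242,"dy":-0.1201,"dz":0.09,"wz":28,"hand":-0.3},{"dx":0.4242,"dy":-0.1201,"dz":0.11,"wz":28,"hand":-0.3},{"dx":0.4242,"dy":-0.1201,"dz":0.11,"wz":28,"hand":-0.3}]'
python3 - <<'E'
from h import *
a=go(.6087,-.3345,.021,-11.5)
E
```

```text
from [ 0.2322 -0.5725  0.2307 16.049 ] dx 0.4276 dy -0.1246 dz 0.2097 wz 27.5invalid input
```

```bash
python3 -m pendant '[{"wx":0,"wy":0,"wz":7,"dx":0.040,"dy":-0.011,"dz":0,"hand":-0.3},{"wx":0,"wy":0,"wz":14,"dx":0.080,"dy":-0.022,"dz":0,"hand":-0.3},{"wx":0,"wy":0,"wz":21,"dx":0.120,"dy":-0.034,"dz":0,"hand":-0.3},{"wx":0,"wy":0,"wz":28,"dx":0.160,"dy":-0.045,"dz":0,"hand":-0.3},{"wx":0,"wy":0,"wz":28,"dx":0.200,"dy":-0.056,"dz":0,"hand":-0.3},{"wx":0,"wy":0,"wz":28,"dx":0.240,"dy":-0.068,"dz":0,"hand":-0.3},{"wx":0,"wy":0,"wz":28,"dx":0.280,"dy":-0.079,"dz":0,"hand":-0.3},{"wx":0,"wy":0,"wz":28,"dx":0.320,"dy":-0.090,"dz":0,"hand":-0.3},{"wx":0,"wy":0,"wz":28,"dx":0.360,"dy":-0.102,"dz":0,"hand":-0.3},{"wx":0,"wy":0,"wz":28,"dx":0.4242,"dy":-0.1201,"dz":0,"hand":-0.3},{"wx":0,"wy":0,"wz":28,"dx":0.4242,"dy":-0.1201,"dz":0.03,"hand":-0.3},{"wx":0,"wy":0,"wz":28,"dx":0.4242,"dy":-0.1201,"dz":0.07,"hand":-0.3},{"wx":0,"wy":0,"wz":28,"dx":0.4242,"dy":-0.1201,"dz":0.11,"hand":-0.3},{"wx":0,"wy":0,"wz":28,"dx":0.4242,"dy":-0.1201,"dz":0.11,"hand":-0.3},{"wx":0,"wy":0,"wz":28,"dx":0.4242,"dy":-0.1201,"dz":0.11,"hand":-0.3}]'
python3 - <<'E'
from h import *
a=go(.6087,-.3345,.021,-11.5)
E
```

```text
time: 1.53
tool_pos: [0.6069, -0.3334, 0.1177]
tool_rot: [-0.002, 0.995, -0.1, -0.003]
contact_force: [-0.4, -1.3, 0.2]
gripper_width: 0.351
from [  0.6069  -0.3334   0.1177 -11.5344] dx 0.0020 dy 0.0007 dz 0.0967 wz -0.0
```

```bash
python3 -m pendant '[{"wx":0,"wy":0,"wz":0,"dx":0.001,"dy":0,"dz":0.03,"hand":-0.3},{"wx":0,"wy":0,"wz":0,"dx":0.001,"dy":0,"dz":0.06,"hand":-0.3},{"wx":0,"wy":0,"wz":0,"dx":0.001,"dy":0,"dz":0.085,"hand":-0.3},{"wx":0,"wy":0,"wz":0,"dx":0.001,"dy":0,"dz":0.098,"hand":-0.3},{"wx":0,"wy":0,"wz":0,"dx":0.001,"dy":0,"dz":0.098,"hand":-0.3},{"wx":0,"wy":0,"wz":0,"dx":0.001,"dy":0,"dz":0.098,"hand":-1},{"wx":0,"wy":0,"wz":0,"dx":0.001,"dy":0,"dz":0.098,"hand":-1},{"wx":0,"wy":0,"wz":0,"dx":0.001,"dy":0,"dz":0.098,"hand":-1},{"wx":0,"wy":0,"wz":0,"dx":0.001,"dy":0,"dz":0.098,"hand":-1},{"wx":0,"wy":0,"wz":0,"dx":0.001,"dy":0,"dz":0.098,"hand":-1},{"wx":0,"wy":0,"wz":0,"dx":0.001,"dy":0,"dz":0.098,"hand":-1},{"wx":0,"wy":0,"wz":0,"dx":0.001,"dy":0,"dz":0.098,"hand":-1}]'
python3 -m pendant '[{"wx":0,"wy":0,"wz":0,"dx":0,"dy":0,"dz":-0.02,"hand":-1},{"wx":0,"wy":0,"wz":0,"dx":0,"dy":0,"dz":-0.055,"hand":-1},{"wx":0,"wy":0,"wz":0,"dx":0,"dy":0,"dz":-0.095,"hand":-1},{"wx":0,"wy":0,"wz":0,"dx":0,"dy":0,"dz":-0.135,"hand":-1},{"wx":0,"wy":0,"wz":0,"dx":0,"dy":0,"dz":-0.175,"hand":-1},{"wx":0,"wy":0,"wz":0,"dx":0,"dy":0,"dz":-0.215,"hand":-1},{"wx":0,"wy":0,"wz":0,"dx":0,"dy":0,"dz":-0.23,"hand":-1},{"wx":0,"wy":0,"wz":0,"dx":0,"dy":0,"dz":-0.23,"hand":-1}]'
python3 - <<'E'
from h import *
a=go(.588,.3385,.25,-10)
E
```

```text
time: 2.53
tool_pos: [0.6114, -0.3364, 0.0265]
tool_rot: [0.001, 0.995, -0.101, 0.002]
contact_force: [-0.5, 0.2, 6.2]
gripper_width: 0.153
time: 3.2
tool_pos: [0.6118, -0.3364, 0.2597]
tool_rot: [0.002, 0.995, -0.101, 0.005]
contact_force: [0.7, -0.6, -2.3]
gripper_width: 0.156
from [  0.6118  -0.3364   0.2597 -11.5375] dx -0.1583 dy -0.6565 dz 0.0097 wz -1.5
```

```bash
python3 -m pendant '[{"wx":0,"wy":0,"wz":0,"dx":-0.005,"dy":-0.02,"dz":0,"hand":-1},{"wx":0,"wy":0,"wz":0,"dx":-0.013,"dy":-0.055,"dz":0,"hand":-1},{"wx":0,"wy":0,"wz":0,"dx":-0.023,"dy":-0.095,"dz":0,"hand":-1},{"wx":0,"wy":0,"wz":0,"dx":-0.032,"dy":-0.135,"dz":0,"hand":-1},{"wx":0,"wy":0,"wz":0,"dx":-0.042,"dy":-0.175,"dz":0,"hand":-1},{"wx":0,"wy":0,"wz":0,"dx":-0.052,"dy":-0.215,"dz":0,"hand":-1},{"wx":0,"wy":0,"wz":0,"dx":-0.061,"dy":-0.255,"dz":0,"hand":-1},{"wx":0,"wy":0,"wz":0,"dx":-0.071,"dy":-0.295,"dz":0,"hand":-1},{"wx":0,"wy":0,"wz":0,"dx":-0.081,"dy":-0.335,"dz":0,"hand":-1},{"wx":0,"wy":0,"wz":0,"dx":-0.090,"dy":-0.375,"dz":0,"hand":-1},{"wx":0,"wy":0,"wz":0,"dx":-0.100,"dy":-0.415,"dz":0,"hand":-1},{"wx":0,"wy":0,"wz":0,"dx":-0.110,"dy":-0.455,"dz":0,"hand":-1},{"wx":0,"wy":0,"wz":0,"dx":-0.119,"dy":-0.495,"dz":0,"hand":-1},{"wx":0,"wy":0,"wz":-0.5,"dx":-0.129,"dy":-0.535,"dz":0,"hand":-1},{"wx":0,"wy":0,"wz":-1,"dx":-0.139,"dy":-0.575,"dz":0,"hand":-1},{"wx":0,"wy":0,"wz":-1.5,"dx":-0.148,"dy":-0.615,"dz":0,"hand":-1},{"wx":0,"wy":0,"wz":-1.5,"dx":-0.155,"dy":-0.640,"dz":0,"hand":-1},{"wx":0,"wy":0,"wz":-1.5,"dx":-0.158,"dy":-0.6565,"dz":0,"hand":-1},{"wx":0,"wy":0,"wz":-1.5,"dx":-0.158,"dy":-0.6565,"dz":0,"hand":-1},{"wx":0,"wy":0,"wz":-1.5,"dx":-0.158,"dy":-0.6565,"dz":0,"hand":-1}]'
python3 -m pendant '[{"wx":0,"wy":0,"wz":0,"dx":0,"dy":0,"dz":0.04,"hand":-1},{"wx":0,"wy":0,"wz":0,"dx":0,"dy":0,"dz":0.08,"hand":-1},{"wx":0,"wy":0,"wz":0,"dx":0,"dy":0,"dz":0.12,"hand":-1},{"wx":0,"wy":0,"wz":0,"dx":0,"dy":0,"dz":0.14,"hand":-1},{"wx":0,"wy":0,"wz":0,"dx":0,"dy":0,"dz":0.14,"hand":-1},{"wx":0,"wy":0,"wz":0,"dx":0,"dy":0,"dz":0.14,"hand":-1}]'
cat >> h.py <<'E'
def tray(c):
  for n in("top","scene"):
    p,d,Q=grab(n);H=hsv(p);Z=Q[...,2]
    b=(H[...,0]>100)&(H[...,0]<125)&(H[...,1]>120)&(np.hypot(Q[...,0]-c[0],Q[...,1]-c[1])<.11)
    print(n,"tray",rect(b,Q),b.sum(),"z",np.percentile(Z[b],[3,50,97]).round(3))
E
python3 - <<'E'
from h import *
tray((.588,.338))
a=go(.588,.3385,.07,-10)
E
```

```text
time: 4.87
tool_pos: [0.5854, 0.3394, 0.2498]
tool_rot: [0.002, 0.996, -0.087, -0.002]
contact_force: [-0.4, -0.3, -3.7]
gripper_width: 0.155
time: 5.37
tool_pos: [0.5855, 0.3375, 0.1109]
tool_rot: [0.001, 0.996, -0.089, -0.002]
contact_force: [0.1, 0.8, -3.1]
gripper_width: 0.151
top tray (array([597. , 295.5]), 139.7, 125.6, 67.6) 372 z [0.085 0.09  0.363]
scene tray (array([585.9, 336.5]), 144.0, 85.6, -10.6) 389 z [0.085 0.089 0.137]
from [  0.5883   0.3394   0.116  -10.117 ] dx -0.0001 dy 0.0009 dz 0.0460 wz -0.1
```

```bash
python3 -m pendant '[{"wx":0,"wy":0,"wz":0,"dx":0,"dy":0,"dz":0.04,"hand":-1},{"wx":0,"wy":0,"wz":0,"dx":0,"dy":0,"dz":0.04,"hand":-1},{"wx":0,"wy":0,"wz":0,"dx":0,"dy":0,"dz":0.04,"hand":-1},{"wx":0,"wy":0,"wz":0,"dx":0,"dy":0,"dz":0.04,"hand":-1},{"wx":0,"wy":0,"wz":0,"dx":0,"dy":0,"dz":0.04,"hand":-1},{"wx":0,"wy":0,"wz":0,"dx":0,"dy":0,"dz":0.04,"hand":-1}]'
python3 - <<'E'
from h import *
tray((.588,.338))
go(.588,.3385,.04,-10)
for i in range(3): cams.grab_frame("top")
go(.588,.3385,.04,-10)
p,d,Q=grab("scene"); cv2.imwrite("pics/t1.png",cv2.resize(p[110:250,260:440,::-1],None,fx=4,fy=4,interpolation=cv2.INTER_CUBIC))
E
```

```text
time: 5.97
tool_pos: [0.588, 0.3404, 0.0762]
tool_rot: [-0.001, 0.996, -0.088, 0.002]
contact_force: [-0.0, 0.6, -3.7]
gripper_width: 0.156
top tray (array([596.4, 297. ]), 140.1, 119.7, 66.2) 324 z [0.05  0.056 0.269]
scene tray (array([588.4, 340.2]), 146.9, 86.4, -14.9) 334 z [0.047 0.051 0.098]
from [  0.5874   0.3402   0.0752 -10.0419] dx 0.0009 dy 0.0016 dz 0.0352 wz -0.0
from [  0.5867   0.3399   0.0739 -10.0452] dx 0.0016 dy 0.0011 dz 0.0339 wz -0.0
```

View pics/t1.png

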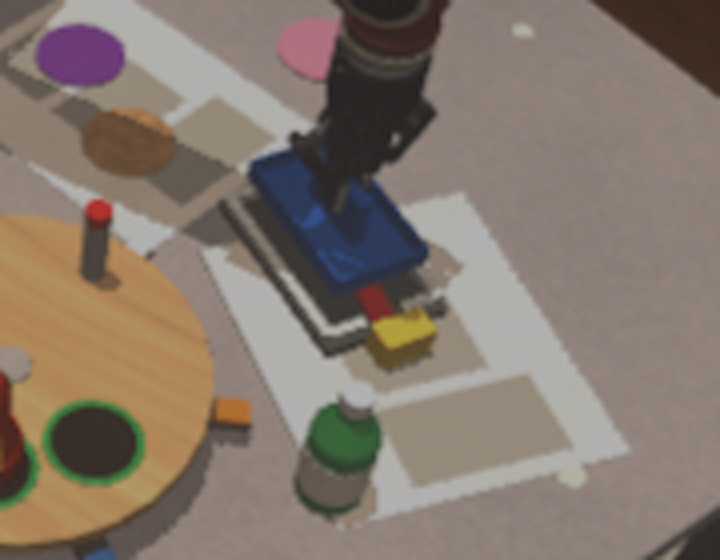

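```bash
python3 -m pendant '[{"wx":0,"wy":0,"wz":0,"dx":0.002,"dy":0.0015,"dz":0.004,"hand":-1},{"wx":0,"wy":0,"wz":0,"dx":0.002,"dy":0.0015,"dz":0.008,"hand":-1},{"wx":0,"wy":0,"wz":0,"dx":0.002,"dy":0.0015,"dz":0.012,"hand":-1},{"wx":0,"wy":0,"wz":0,"dx":0.002,"dy":0.0015,"dz":0.016,"hand":-1},{"wx":0,"wy":0,"wz":0,"dx":0.002,"dy":0.0015,"dz":0.020,"hand":-1},{"wx":0,"wy":0,"wz":0,"dx":0.002,"dy":0.0015,"dz":0.024,"hand":-1},{"wx":0,"wy":0,"wz":0,"dx":0.002,"dy":0.0015,"dz":0.028,"hand":-1},{"wx":0,"wy":0,"wz":0,"dx":0.002,"dy":0.0015,"dz":0.032,"hand":-1},{"wx":0,"wy":0,"wz":0,"dx":0.002,"dy":0.0015,"dz":0.035,"hand":-1},{"wx":0,"wy":0,"wz":0,"dx":0.002,"dy":0.0015,"dz":0.035,"hand":-1},{"wx":0,"wy":0,"wz":0,"dx":0.002,"dy":0.0015,"dz":0.035,"hand":-1}]'
python3 - <<'E'
from h import *
tray((.588,.338));s=sensors.state();print(s["tool_pos"],s["contact_force"])
E
```

```text
time: 7.18
tool_pos: [0.5884, 0.338, 0.0386]
tool_rot: [-0.0, 0.996, -0.088, 0.0]
contact_force: [-0.4, 0.4, -2.7]
gripper_width: 0.152
top tray (array([597.2, 298.7]), 158.0, 58.8, 15.0) 288 z [0.011 0.018 0.307]
scene tray (array([588.9, 337.1]), 147.8, 83.7, -15.8) 248 z [0.01  0.014 0.06 ]
[0.58839996 0.33802298 0.03857996] [-0.62728094  0.31102986 -1.58407504]
```

```bash
python3 -m pendant '[{"wx":0,"wy":0,"wz":0,"dx":0,"dy":0,"dz":0.002,"hand":-1},{"wx":0,"wy":0,"wz":0,"dx":0,"dy":0,"dz":0.004,"hand":-1},{"wx":0,"wy":0,"wz":0,"dx":0,"dy":0,"dz":0.004,"hand":-1},{"wx":0,"wy":0,"wz":0,"dx":0,"dy":0,"dz":0.004,"hand":-0.3},{"wx":0,"wy":0,"wz":0,"dx":0,"dy":0,"dz":0.002,"hand":-0.3},{"wx":0,"wy":0,"wz":0,"dx":0,"dy":0,"dz":0.002,"hand":-0.3},{"wx":0,"wy":0,"wz":0,"dx":0,"dy":0,"dz":0.002,"hand":-0.3},{"wx":0,"wy":0,"wz":0,"dx":0,"dy":0,"dz":-0.02,"hand":-0.3},{"wx":0,"wy":0,"wz":0,"dx":0,"dy":0,"dz":-0.06,"hand":-0.3},{"wx":0,"wy":0,"wz":0,"dx":0,"dy":0,"dz":-0.10,"hand":-0.3},{"wx":0,"wy":0,"wz":0,"dx":0,"dy":0,"dz":-0.14,"hand":-0.3},{"wx":0,"wy":0,"wz":0,"dx":0,"dy":0,"dz":-0.14,"hand":-0.3},{"wx":0,"wy":0,"wz":0,"dx":0,"dy":0,"dz":-0.14,"hand":-0.3}]'
python3 - <<'E'
from h import *
tray((.588,.338))
p,d,Q=grab("scene"); cv2.imwrite("pics/t2.png",cv2.resize(p[110:250,260:440,::-1],None,fx=4,fy=4,interpolation=cv2.INTER_CUBIC))
pt,_,P=grab("top"); o=disc_fit(pt,P);r=o.pop("redtop");print(o["axis"],[owl([P,Q],(.621,-.057),.055)])
# post centre: angle 110, r .12 about axis (.5644,.0095)
a=np.radians(110);x,y=.5644+.12*np.cos(a),.0095+.12*np.sin(a);print(x,y); g=go(x,y,.18,110);
E
```

```text
time: 8.37
tool_pos: [0.5904, 0.3388, 0.183]
tool_rot: [-0.002, 0.996, -0.088, 0.004]
contact_force: [-0.3, -0.1, -1.3]
gripper_width: 0.35
top tray (array([594. , 315.6]), 172.3, 92.7, 15.6) 655 z [0.011 0.018 0.252]
scene tray (array([585.6, 341.4]), 158.7, 78.8, -20.9) 192 z [0.01  0.015 0.065]
[0.5642 0.0101 0.1635] [(array([ 0.6204, -0.0571]), np.int64(192))]
0.5233575828009198 0.122263114494309
from [  0.587    0.3374   0.1756 -10.0499] dx -0.0251 dy 0.2229 dz -0.0044 wz -120.0
```

View pics/t2.png

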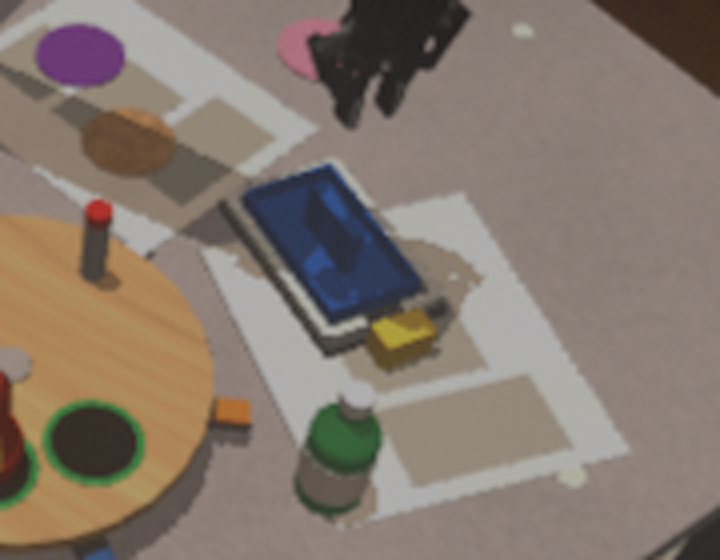

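```bash
python3 -m pendant '[{"wx":0,"wy":0,"wz":-7,"dx":-0.002,"dy":0.018,"dz":0,"hand":0},{"wx":0,"wy":0,"wz":-14,"dx":-0.004,"dy":0.036,"dz":0,"hand":0},{"wx":0,"wy":0,"wz":-21,"dx":-0.006,"dy":0.054,"dz":0,"hand":0},{"wx":0,"wy":0,"wz":-28,"dx":-0.008,"dy":0.072,"dz":0,"hand":0},{"wx":0,"wy":0,"wz":-35,"dx":-0.010,"dy":0.090,"dz":0,"hand":0},{"wx":0,"wy":0,"wz":-42,"dx":-0.012,"dy":0.108,"dz":0,"hand":0},{"wx":0,"wy":0,"wz":-49,"dx":-0.014,"dy":0.126,"dz":0,"hand":0},{"wx":0,"wy":0,"wz":-56,"dx":-0.016,"dy":0.144,"dz":0,"hand":0},{"wx":0,"wy":0,"wz":-63,"dx":-0.018,"dy":0.162,"dz":0,"hand":0},{"wx":0,"wy":0,"wz":-70,"dx":-0.020,"dy":0.180,"dz":0,"hand":0},{"wx":0,"wy":0,"wz":-77,"dx":-0.022,"dy":0.200,"dz":0,"hand":0},{"wx":0,"wy":0,"wz":-84,"dx":-0.025,"dy":0.223,"dz":0,"hand":0},{"wx":0,"wy":0,"wz":-91,"dx":-0.025,"dy":0.223,"dz":0,"hand":0},{"wx":0,"wy":0,"wz":-98,"dx":-0.025,"dy":0.223,"dz":0,"hand":0},{"wx":0,"wy":0,"wz":-105,"dx":-0.025,"dy":0.223,"dz":0,"hand":0},{"wx":0,"wy":0,"wz":-112,"dx":-0.025,"dy":0.223,"dz":0,"hand":0},{"wx":0,"wy":0,"wz":-119,"dx":-0.025,"dy":0.223,"dz":0,"hand":0},{"wx":0,"wy":0,"wz":-120,"dx":-0.025,"dy":0.223,"dz":0,"hand":0},{"wx":0,"wy":0,"wz":-120,"dx":-0.025,"dy":0.223,"dz":0,"hand":0},{"wx":0,"wy":0,"wz":-120,"dx":-0.025,"dy":0.223,"dz":0,"hand":0}]'
python3 - <<'E'
from h import *
go(.5234,.1223,.091,110);sensors.state()
tray((.588,.338))
go(.5234,.1223,.091,110)
E
```

```text
time: 10.23
tool_pos: [0.524, 0.1227, 0.1772]
tool_rot: [-0.001, 0.575, 0.818, -0.001]
contact_force: [-0.0, -0.0, 0.2]
gripper_width: 0.499
from [  0.524    0.1227   0.1772 109.8151] dx -0.0001 dy -0.0007 dz 0.0862 wz -0.2
top tray (array([589.2, 340.5]), 155.0, 98.4, -9.6) 1115 z [0.011 0.018 0.066]
scene tray (array([586. , 336.7]), 149.6, 92.6, -10.9) 546 z [0.009 0.015 0.064]
from [  0.5243   0.1227   0.1777 109.8616] dx -0.0000 dy -0.0010 dz 0.0867 wz -0.1
```

```bash
python3 -m pendant '[{"wx":0,"wy":0,"wz":0,"dx":0,"dy":-0.0005,"dz":0.03,"hand":0},{"wx":0,"wy":0,"wz":0,"dx":0,"dy":-0.0005,"dz":0.06,"hand":0},{"wx":0,"wy":0,"wz":0,"dx":0,"dy":-0.0005,"dz":0.086,"hand":0},{"wx":0,"wy":0,"wz":0,"dx":0,"dy":-0.0005,"dz":0.086,"hand":-1},{"wx":0,"wy":0,"wz":0,"dx":0,"dy":-0.0005,"dz":0.086,"hand":-1},{"wx":0,"wy":0,"wz":0,"dx":0,"dy":-0.0005,"dz":0.086,"hand":-1},{"wx":0,"wy":0,"wz":0,"dx":0,"dy":-0.0005,"dz":0.086,"hand":-1},{"wx":0,"wy":0,"wz":0,"dx":0,"dy":-0.0005,"dz":0.086,"hand":-1},{"wx":0,"wy":0,"wz":0,"dx":0,"dy":-0.0005,"dz":0.086,"hand":-1}]'
python3 -m pendant '[{"wx":0,"wy":0,"wz":4,"dx":-0.0003,"dy":0.0084,"dz":0,"hand":-1},{"wx":0,"wy":0,"wz":10,"dx":-0.0018,"dy":0.0208,"dz":0,"hand":-1},{"wx":0,"wy":0,"wz":15,"dx":-0.0041,"dy":0.0311,"dz":0,"hand":-1},{"wx":0,"wy":0,"wz":20,"dx":-0.0072,"dy":0.0410,"dz":0,"hand":-1},{"wx":0,"wy":0,"wz":25,"dx":-0.0112,"dy":0.0507,"dz":0,"hand":-1},{"wx":0,"wy":0,"wz":30,"dx":-0.0161,"dy":0.06,"dz":0,"hand":-1},{"wx":0,"wy":0,"wz":35,"dx":-0.0217,"dy":0.0688,"dz":0,"hand":-1},{"wx":0,"wy":0,"wz":40,"dx":-0.0281,"dy":0.0771,"dz":0,"hand":-1},{"wx":0,"wy":0,"wz":45,"dx":-0.0351,"dy":0.0849,"dz":0,"hand":-1},{"wx":0,"wy":0,"wz":50,"dx":-0.0429,"dy":0.0919,"dz":0,"hand":-1},{"wx":0,"wy":0,"wz":55,"dx":-0.0512,"dy":0.0983,"dz":0,"hand":-1},{"wx":0,"wy":0,"wz":60,"dx":-0.06,"dy":0.1039,"dz":0,"hand":-1},{"wx":0,"wy":0,"wz":60,"dx":-0.06,"dy":0.1039,"dz":0,"hand":-1}]'
python3 - <<'E'
from h import *
a=np.radians(-10.1);x,y=.5644+.12*np.cos(a),.0098+.12*np.sin(a);go(x,y,.091,-10.1)
print(sensors.state()["contact_force"])
E
```

```text
time: 11.08
tool_pos: [0.5223, 0.1224, 0.0903]
tool_rot: [-0.002, 0.574, 0.819, -0.001]
contact_force: [0.2, -0.6, -23.8]
gripper_width: 0.244
time: 12.17
tool_pos: [0.6414, 0.1005, 0.0903]
tool_rot: [-0.001, 0.907, 0.42, -0.002]
contact_force: [-3.5, 0.8, -18.4]
gripper_width: 0.242
from [ 0.6414  0.1005  0.0903 49.7273] dx -0.0586 dy 0.1036 dz -0.0007 wz 59.8
[ -3.45377781   0.82484742 -18.35841509]
```

```bash
python3 -m pendant '[{"wx":0,"wy":0,"wz":4,"dx":-0.0003,"dy":0.0084,"dz":0,"hand":-1},{"wx":0,"wy":0,"wz":10,"dx":-0.0018,"dy":0.0208,"dz":0,"hand":-1},{"wx":0,"wy":0,"wz":15,"dx":-0.0041,"dy":0.0311,"dz":0,"hand":-1},{"wx":0,"wy":0,"wz":20,"dx":-0.0072,"dy":0.0410,"dz":0,"hand":-1},{"wx":0,"wy":0,"wz":25,"dx":-0.0112,"dy":0.0507,"dz":0,"hand":-1},{"wx":0,"wy":0,"wz":30,"dx":-0.0161,"dy":0.06,"dz":0,"hand":-1},{"wx":0,"wy":0,"wz":35,"dx":-0.0217,"dy":0.0688,"dz":0,"hand":-1},{"wx":0,"wy":0,"wz":40,"dx":-0.0281,"dy":0.0771,"dz":0,"hand":-1},{"wx":0,"wy":0,"wz":45,"dx":-0.0351,"dy":0.0849,"dz":0,"hand":-1},{"wx":0,"wy":0,"wz":50,"dx":-0.0429,"dy":0.0919,"dz":0,"hand":-1},{"wx":0,"wy":0,"wz":55,"dx":-0.0512,"dy":0.0983,"dz":0,"hand":-1},{"wx":0,"wy":0,"wz":60,"dx":-0.0592,"dy":0.1037,"dz":0,"hand":-1},{"wx":0,"wy":0,"wz":60,"dx":-0.0592,"dy":0.1037,"dz":0,"hand":-1},{"wx":0,"wy":0,"wz":60,"dx":-0.0592,"dy":0.1037,"dz":0,"hand":-1}]'
python3 -m pendant '[{"wx":0,"wy":0,"wz":0,"dx":0,"dy":0,"dz":0,"hand":0},{"wx":0,"wy":0,"wz":0,"dx":0,"dy":0,"dz":0,"hand":0},{"wx":0,"wy":0,"wz":0,"dx":0,"dy":0,"dz":0,"hand":0},{"wx":0,"wy":0,"wz":0,"dx":0,"dy":0,"dz":0,"hand":0},{"wx":0,"wy":0,"wz":0,"dx":0,"dy":0,"dz":-0.03,"hand":0},{"wx":0,"wy":0,"wz":0,"dx":0,"dy":0,"dz":-0.07,"hand":0},{"wx":0,"wy":0,"wz":0,"dx":0,"dy":0,"dz":-0.11,"hand":0},{"wx":0,"wy":0,"wz":0,"dx":0,"dy":0,"dz":-0.14,"hand":0},{"wx":0,"wy":0,"wz":0,"dx":0,"dy":0,"dz":-0.14,"hand":0}]'
python3 - <<'E'
from h import *
pt,_,P=grab("top","top1",1.5);ps,_,S=grab("scene","scene1",1.5)
for p,Q in((pt,P),(ps,S)):
    o=disc_fit(p,Q);r=o.pop("redtop");
    for k,v in o.items():print(k,v)
    print("red",r.mean(0))
a=owl([P,S],(.465,-.01),.055,.08);print("redowl",a)
go(a[0][0],a[0][1],.2,0)
E
```

```text
time: 13.33
tool_pos: [0.6804, -0.0098, 0.0903]
tool_rot: [-0.001, 0.996, -0.087, -0.004]
contact_force: [-6.4, 2.4, -16.4]
gripper_width: 0.243
time: 14.08
tool_pos: [0.6886, -0.011, 0.2456]
tool_rot: [0.0, 0.996, -0.087, 0.01]
contact_force: [0.1, -1.3, 1.1]
gripper_width: 0.499
axis [0.5643 0.0097 0.1637]
pad1 (array([0.5613, 0.1053]), np.float64(0.0956), np.float64(91.8), 107)
pad2 (array([ 0.5289, -0.0757]), np.float64(0.0925), np.float64(-112.5), 95)
pad3 (array([0.4848, 0.0662]), np.float64(0.0975), np.float64(144.6), 21)
red [nan nan nan]
axis [0.5644 0.0083 0.164 ]
pad1 (array([0.4866, 0.0686]), np.float64(0.0984), np.float64(142.2), 13)
pad2 (array([ 0.522 , -0.0777]), np.float64(0.0959), np.float64(-116.3), 131)
pad4 (array([0.483 , 0.0708]), np.float64(0.1026), np.float64(142.5), 12)
pad5 (array([0.5581, 0.1079]), np.float64(0.0998), np.float64(93.6), 27)
red [ 0.57181919 -0.01499994  0.13597669]
redowl (array([ 0.477, -0.008]), np.int64(125))
from [  0.6856  -0.0106   0.2375 -10.016 ] dx -0.2059 dy 0.0337 dz 0.0375 wz -10.0
```

View pics/scene1.png

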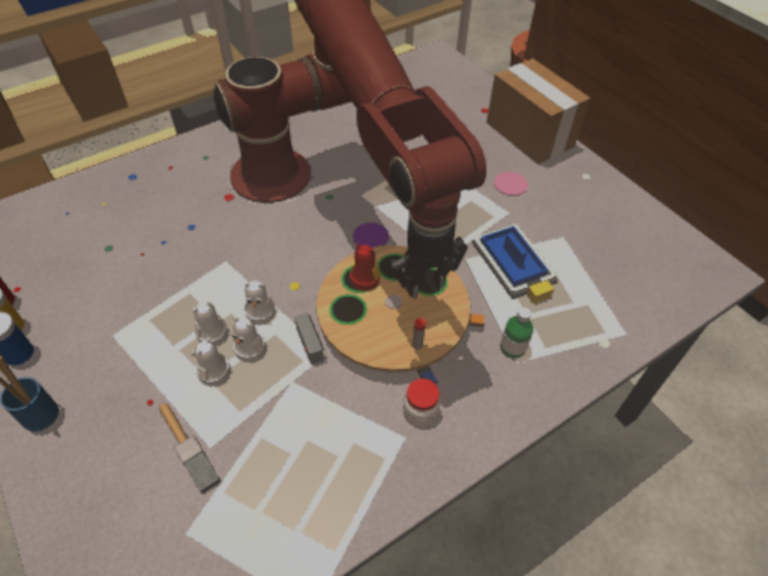

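Tray is in the bay with the lever covered. The post at (420,325) is by the blue mark, and the red owl is standing at (365,265). Next is the red owl.

```bash
python3 -m pendant '[{"wx":0,"wy":0,"wz":-2,"dx":-0.03,"dy":0.005,"dz":0,"hand":0.5},{"wx":0,"wy":0,"wz":-4,"dx":-0.07,"dy":0.011,"dz":0,"hand":0.5},{"wx":0,"wy":0,"wz":-6,"dx":-0.11,"dy":0.018,"dz":0,"hand":0.5},{"wx":0,"wy":0,"wz":-8,"dx":-0.15,"dy":0.024,"dz":0,"hand":0.5},{"wx":0,"wy":0,"wz":-10,"dx":-0.185,"dy":0.030,"dz":0.01,"hand":0.5},{"wx":0,"wy":0,"wz":-10,"dx":-0.206,"dy":0.034,"dz":0.03,"hand":0.5},{"wx":0,"wy":0,"wz":-10,"dx":-0.206,"dy":0.034,"dz":0.03,"hand":0.5},{"wx":0,"wy":0,"wz":-10,"dx":-0.206,"dy":0.034,"dz":0.03,"hand":0.5},{"wx":0,"wy":0,"wz":-10,"dx":-0.206,"dy":0.034,"dz":0.03,"hand":0.5},{"wx":0,"wy":0,"wz":-10,"dx":-0.206,"dy":0.034,"dz":0.03,"hand":0.5}]'
python3 - <<'E'
from h import *
ps,_,S=grab("scene");a=owl([S],(.477,-.008),.055,.05);print(a)
go(.477,-.008,.1,0)
E
```

```text
time: 15.02
tool_pos: [0.4764, -0.0082, 0.2037]
tool_rot: [0.0, 1.0, -0.0, 0.001]
contact_force: [-0.1, -0.4, 0.2]
gripper_width: 0.752
(array([ 0.4772, -0.0082]), np.int64(131))
from [ 0.4765 -0.0083  0.2037 -0.0412] dx 0.0005 dy -0.0003 dz 0.1037 wz -0.0
```

```bash
python3 -m pendant '[{"wx":0,"wy":0,"wz":0,"dx":0,"dy":0,"dz":0.04,"hand":0.5},{"wx":0,"wy":0,"wz":0,"dx":0,"dy":0,"dz":0.08,"hand":0.5},{"wx":0,"wy":0,"wz":0,"dx":0,"dy":0,"dz":0.103,"hand":0.5},{"wx":0,"wy":0,"wz":0,"dx":0,"dy":0,"dz":0.103,"hand":0.5},{"wx":0,"wy":0,"wz":0,"dx":0,"dy":0,"dz":0.103,"hand":-1},{"wx":0,"wy":0,"wz":0,"dx":0,"dy":0,"dz":0.103,"hand":-1},{"wx":0,"wy":0,"wz":0,"dx":0,"dy":0,"dz":0.103,"hand":-1},{"wx":0,"wy":0,"wz":0,"dx":0,"dy":0,"dz":0.103,"hand":-1},{"wx":0,"wy":0,"wz":0,"dx":0,"dy":0,"dz":0.103,"hand":-1},{"wx":0,"wy":0,"wz":0,"dx":0,"dy":0,"dz":0.103,"hand":-1}]'
python3 -m pendant '[{"wx":0,"wy":0,"wz":0,"dx":0,"dy":0,"dz":-0.02,"hand":-1},{"wx":0,"wy":0,"wz":0,"dx":0,"dy":0,"dz":-0.06,"hand":-1},{"wx":0,"wy":0,"wz":0,"dx":0,"dy":0,"dz":-0.09,"hand":-1},{"wx":0,"wy":0,"wz":0,"dx":-0.010,"dy":-0.029,"dz":-0.11,"hand":-1},{"wx":0,"wy":0,"wz":0,"dx":-0.023,"dy":-0.066,"dz":-0.11,"hand":-1},{"wx":0,"wy":0,"wz":0,"dx":-0.036,"dy":-0.103,"dz":-0.11,"hand":-1},{"wx":0,"wy":0,"wz":0,"dx":-0.049,"dy":-0.140,"dz":-0.11,"hand":-1},{"wx":0,"wy":0,"wz":0,"dx":-0.062,"dy":-0.177,"dz":-0.11,"hand":-1},{"wx":0,"wy":0,"wz":0,"dx":-0.075,"dy":-0.214,"dz":-0.11,"hand":-1},{"wx":0,"wy":0,"wz":0,"dx":-0.087,"dy":-0.250,"dz":-0.11,"hand":-1},{"wx":0,"wy":0,"wz":0,"dx":-0.099,"dy":-0.286,"dz":-0.10,"hand":-1},{"wx":0,"wy":0,"wz":0,"dx":-0.099,"dy":-0.286,"dz":-0.07,"hand":-1},{"wx":0,"wy":0,"wz":0,"dx":-0.099,"dy":-0.286,"dz":-0.04,"hand":-1},{"wx":0,"wy":0,"wz":0,"dx":-0.099,"dy":-0.286,"dz":-0.01,"hand":-1},{"wx":0,"wy":0,"wz":0,"dx":-0.099,"dy":-0.286,"dz":0.01,"hand":-1},{"wx":0,"wy":0,"wz":0,"dx":-0.099,"dy":-0.286,"dz":0.02,"hand":-1},{"wx":0,"wy":0,"wz":0,"dx":-0.099,"dy":-0.286,"dz":0.03,"hand":-1},{"wx":0,"wy":0,"wz":0,"dx":-0.099,"dy":-0.286,"dz":0.03,"hand":-1},{"wx":0,"wy":0,"wz":0,"dx":-0.099,"dy":-0.286,"dz":0.03,"hand":-1}]'
python3 - <<'E'
from h import *
ps,_,S=grab("scene");H=hsv(ps)
m=((H[...,0]<8)|(H[...,0]>172))&(H[...,1]>120)&(np.hypot(S[...,0]-.378,S[...,1]-.278)<.07)
print(m.sum(),np.percentile(S[m][:,2],[2,98]),S[m].mean(0))
go(.3776,.278,.05,0)
E
```

```text
time: 15.9
tool_pos: [0.4764, -0.0083, 0.1014]
tool_rot: [0.0, 1.0, -0.0, 0.002]
contact_force: [0.9, 0.4, 4.6]
gripper_width: 0.498
time: 17.48
tool_pos: [0.3766, 0.2782, 0.07]
tool_rot: [-0.0, 1.0, -0.001, 0.0]
contact_force: [0.8, -0.3, -1.0]
gripper_width: 0.501
751 [0.03228809 0.40619205] [0.38433082 0.27385457 0.28013147]
from [ 0.3771  0.2785  0.0708 -0.0627] dx 0.0005 dy 0.0005 dz 0.0208 wz -0.1
```

```bash
python3 -m pendant '[{"wx":0,"wy":0,"wz":0,"dx":0.0005,"dy":0.0005,"dz":0.007,"hand":-1},{"wx":0,"wy":0,"wz":0,"dx":0.0005,"dy":0.0005,"dz":0.014,"hand":-1},{"wx":0,"wy":0,"wz":0,"dx":0.0005,"dy":0.0005,"dz":0.0205,"hand":-1},{"wx":0,"wy":0,"wz":0,"dx":0.0005,"dy":0.0005,"dz":0.0205,"hand":-1},{"wx":0,"wy":0,"wz":0,"dx":0.0005,"dy":0.0005,"dz":0.0205,"hand":-1},{"wx":0,"wy":0,"wz":0,"dx":0.0005,"dy":0.0005,"dz":0.0205,"hand":0.5},{"wx":0,"wy":0,"wz":0,"dx":0.0005,"dy":0.0005,"dz":0.0205,"hand":0.5},{"wx":0,"wy":0,"wz":0,"dx":0.0005,"dy":0.0005,"dz":0.0205,"hand":0.5},{"wx":0,"wy":0,"wz":0,"dx":0.0005,"dy":0.0005,"dz":0.0205,"hand":0.5},{"wx":0,"wy":0,"wz":0,"dx":0.0005,"dy":0.0005,"dz":0,"hand":0.5},{"wx":0,"wy":0,"wz":0,"dx":0.0005,"dy":0.0005,"dz":-0.04,"hand":0.5},{"wx":0,"wy":0,"wz":0,"dx":0.0005,"dy":0.0005,"dz":-0.08,"hand":0.5},{"wx":0,"wy":0,"wz":0,"dx":0.0005,"dy":0.0005,"dz":-0.12,"hand":0.5},{"wx":0,"wy":0,"wz":0,"dx":0.0005,"dy":0.0005,"dz":-0.15,"hand":0.5},{"wx":0,"wy":0,"wz":0,"dx":-0.02,"dy":0.0005,"dz":-0.15,"hand":0.5},{"wx":0,"wy":0,"wz":0,"dx":-0.02,"dy":0.0005,"dz":-0.15,"hand":0.5}]'
cat >> h.py <<'E'
def survey(name=None):
    pt,_,P=grab("top",name and name+"t",1.5);ps,_,S=grab("scene",name and name+"s",1.5)
    Q=np.concatenate([P.reshape(-1,3),S.reshape(-1,3)]);H=np.concatenate([hsv(pt).reshape(-1,3),hsv(ps).reshape(-1,3)])
    m=(np.hypot(Q[:,0]-.5644,Q[:,1]-.0095)<.16)&(np.abs(Q[:,2]-.055)<.01);G=m&(H[:,0]>45)&(H[:,0]<80)&(H[:,1]>100)
    # pads: fit one rotation for all 4 (spacing 52.1 deg, radius 98)
    g=Q[G][:,:2]-[.5644,.0095]
    def res(v):
        a=np.radians(v[0]+52.1*np.arange(4)); c=.098*np.stack([np.cos(a),np.sin(a)],1)+v[1:3]
        return np.abs(np.hypot(*(g[:,None]-c).transpose(2,0,1))-.0385).min(1)
    best=min((least_squares(res,[a0,0,0],loss="soft_l1",f_scale=.003) for a0 in(-117-12,-117,-105,-69,-57,-45)),key=lambda s:s.cost)
    v=best.x;a=np.radians(v[0]+52.1*np.arange(4));c=.098*np.stack([np.cos(a),np.sin(a)],1)+v[1:3]+[.5644,.0095]
    print("padrot",v[0].round(1),"axis",(v[1:3]+[.5644,.0095]).round(4),"cost",round(best.cost/len(g)*1e6,2),len(g));print(c.round(4).tolist())
    return P,S,c
E
python3 - <<'E'
from h import *
P,S,c=survey()
print("red",owl([P,S],(.378,.278),.004))
for a in((.4684,-.2914),(.4779,-.3784),(.3954,-.23),(.3882,-.3416)): print(owl([P,S],a,0,.045))
tray((.588,.338))
go(.45,-.25,.18,0)
E
```

```text
time: 18.87
tool_pos: [0.3557, 0.2783, 0.2221]
tool_rot: [-0.001, 1.0, 0.0, 0.002]
contact_force: [-0.5, -0.9, -1.0]
gripper_width: 0.749
padrot -95.5 axis [ 0.4513 -0.0081] cost 49.05 969
[[0.4418, -0.1056], [0.5224, -0.0754], [0.5481, 0.0067], [0.4991, 0.0775]]
red (array([0.3791, 0.277 ]), np.int64(125))
(array([ 0.4683, -0.2915]), np.int64(191))
(array([ 0.4778, -0.3782]), np.int64(196))
(array([ 0.3954, -0.2301]), np.int64(175))
(array([ 0.388 , -0.3414]), np.int64(191))
top tray (array([589.5, 340.4]), 156.6, 99.3, -10.6) 1115 z [0.012 0.017 0.066]
scene tray (array([586.1, 337.2]), 151.1, 91.1, -10.8) 539 z [0.01  0.015 0.064]
from [ 0.3557  0.2772  0.2177 -0.0482] dx 0.0948 dy 0.5271 dz 0.0377 wz -0.0
```

```bash
sed -i 's/(-117-12,-117,-105,-69,-57,-45)/(82,87,92,142,147,152)/' h.py
python3 - <<'E'
from h import *
P,S,c=survey("s2")
f,cx,cy,T=cal("top");im=cv2.imread("pics/s2t.png")
for q in c:
    k=np.linalg.inv(T)@[*q,.055,1];cv2.circle(im,(int(1.5*(k[0]/k[2]*f+cx)),int(1.5*(k[1]/k[2]*f+cy))),3,(0,0,255),-1)
cv2.imwrite("pics/s2c.png",cv2.resize(im[150:450,150:620],None,fx=1.6,fy=1.6))
E
```

```text
padrot 91.7 axis [0.5641 0.0107] cost 5.13 967
[[0.5612, 0.1087], [0.4851, 0.0686], [0.4699, -0.0161], [0.5274, -0.0801]]
```

View pics/s2c.png

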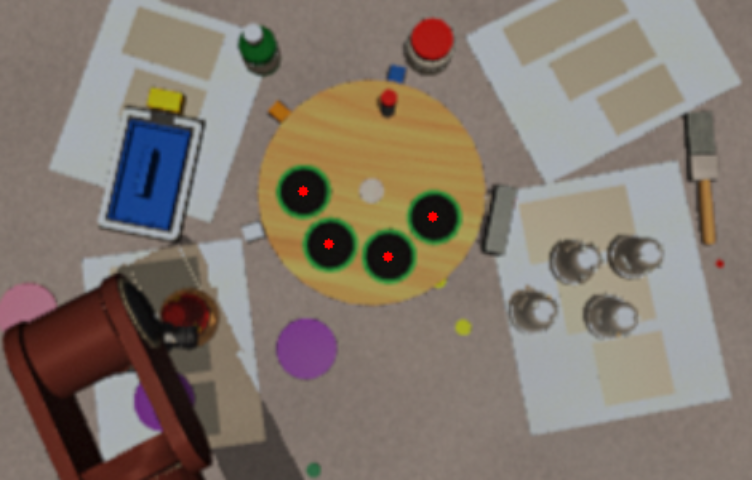

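Run:
```python
from h import *
for n in("top","scene"):
    p,d,Q=grab(n);H=hsv(p)
    m=((H[...,0]<8)|(H[...,0]>172))&(H[...,1]>130)&(Q[...,2]>.115)&(Q[...,2]<.145)&(np.hypot(Q[...,0]-.68,Q[...,1]+.01)<.05)
    x=Q[m].mean(0);print(n,m.sum(),x,np.degrees(np.arctan2(x[1]-.0098,x[0]-.5643)))
    k=(H[...,1]<90)&(H[...,2]<110)&(Q[...,2]>.07)&(Q[...,2]<.115)&(np.hypot(Q[...,0]-.68,Q[...,1]+.01)<.05);x=Q[k].mean(0);print(k.sum(),x,np.degrees(np.arctan2(x[1]-.0098,x[0]-.5643)))
    for nm,l,hh in(("blue",(746,-24),(100,125)),("orange",(685,149),(5,20))):
        m=(H[...,0]>hh[0])&(H[...,0]<hh[1])&(H[...,1]>130)&(np.hypot(Q[...,0]-l[0]/1e3,Q[...,1]-l[1]/1e3)<.03)&(np.abs(Q[...,2]-.03)<.01);x=Q[m].mean(0)[:2];print(nm,x,np.degrees(np.arctan2(x[1]-.0098,x[0]-.5643)))
```

```text
top 36 [ 0.68095604 -0.00962695  0.13417809] -9.454806174926592
13 [ 0.67326305 -0.00883697  0.09696864] -9.705913936838414
blue [ 0.74595078 -0.02442061] -10.668732886145577
orange [0.68414256 0.14757926] 48.982742447274106
scene 43 [ 0.68331904 -0.01296205  0.13292382] -10.826919176460388
51 [ 0.6892436  -0.01722878  0.09242682] -12.20658052634299
blue [nan nan] nan
orange [0.68410327 0.14687939] 48.84751822810758
```

```bash
python3 -m pendant '[{"wx":0,"wy":0,"wz":0,"dx":0.007,"dy":0.035,"dz":0,"hand":0.5},{"wx":0,"wy":0,"wz":0,"dx":0.015,"dy":0.075,"dz":0,"hand":0.5},{"wx":0,"wy":0,"wz":0,"dx":0.023,"dy":0.115,"dz":0,"hand":0.5},{"wx":0,"wy":0,"wz":0,"dx":0.031,"dy":0.155,"dz":0,"hand":0.5},{"wx":0,"wy":0,"wz":0,"dx":0.039,"dy":0.195,"dz":0,"hand":0.5},{"wx":0,"wy":0,"wz":0,"dx":0.047,"dy":0.235,"dz":0,"hand":0.5},{"wx":0,"wy":0,"wz":0,"dx":0.055,"dy":0.275,"dz":0,"hand":0.5},{"wx":0,"wy":0,"wz":0,"dx":0.063,"dy":0.315,"dz":0,"hand":0.5},{"wx":0,"wy":0,"wz":0,"dx":0.071,"dy":0.355,"dz":0,"hand":0.5},{"wx":0,"wy":0,"wz":0,"dx":0.079,"dy":0.395,"dz":0,"hand":0.5},{"wx":0,"wy":0,"wz":0,"dx":0.087,"dy":0.435,"dz":0,"hand":0.5},{"wx":0,"wy":0,"wz":0,"dx":0.095,"dy":0.475,"dz":0,"hand":0.5},{"wx":0,"wy":0,"wz":0,"dx":0.103,"dy":0.515,"dz":0.01,"hand":0.5},{"wx":0,"wy":0,"wz":0,"dx":0.109,"dy":0.550,"dz":0.025,"hand":0.5},{"wx":0,"wy":0,"wz":0,"dx":0.1127,"dy":0.5687,"dz":0.04,"hand":0.5},{"wx":0,"wy":0,"wz":0,"dx":0.1127,"dy":0.5687,"dz":0.04,"hand":0.5},{"wx":0,"wy":0,"wz":0,"dx":0.1127,"dy":0.5687,"dz":0.04,"hand":0.5},{"wx":0,"wy":0,"wz":0,"dx":0.1127,"dy":0.5687,"dz":0.04,"hand":0.5}]'
cat >> h.py <<'E'
def chk(a,z0=0,tz=None):
    ps,_,S=grab("scene");o=owl([S],a,z0,.045);print(o,"(scene only, bias ~(-.0005,-.0008))");go(o[0][0]+.0005,o[0][1]+.0008,tz or z0+.046,0)
E
python3 - <<'E'
from h import *
chk((.4684,-.2915))
E
```

```text
time: 20.77
tool_pos: [0.4682, -0.2908, 0.1791]
tool_rot: [-0.0, 1.0, -0.0, -0.0]
contact_force: [-0.3, -0.2, 0.3]
gripper_width: 0.753
(array([ 0.4683, -0.292 ]), np.int64(134)) (scene only, bias ~(-.0005,-.0008))
from [ 0.4685 -0.2906  0.1798 -0.0029] dx 0.0003 dy 0.0006 dz 0.1338 wz -0.0
```

```bash
python3 -m pendant '[{"wx":0,"wy":0,"wz":0,"dx":0,"dy":0.0005,"dz":0.04,"hand":0.5},{"wx":0,"wy":0,"wz":0,"dx":0,"dy":0.0005,"dz":0.08,"hand":0.5},{"wx":0,"wy":0,"wz":0,"dx":0,"dy":0.0005,"dz":0.115,"hand":0.5},{"wx":0,"wy":0,"wz":0,"dx":0,"dy":0.0005,"dz":0.1338,"hand":0.5},{"wx":0,"wy":0,"wz":0,"dx":0,"dy":0.0005,"dz":0.1338,"hand":0.5},{"wx":0,"wy":0,"wz":0,"dx":0,"dy":0.0005,"dz":0.1338,"hand":-1},{"wx":0,"wy":0,"wz":0,"dx":0,"dy":0.0005,"dz":0.1338,"hand":-1},{"wx":0,"wy":0,"wz":0,"dx":0,"dy":0.0005,"dz":0.1338,"hand":-1},{"wx":0,"wy":0,"wz":0,"dx":0,"dy":0.0005,"dz":0.1338,"hand":-1},{"wx":0,"wy":0,"wz":0,"dx":0,"dy":0.0005,"dz":0.1338,"hand":-1},{"wx":0,"wy":0,"wz":0,"dx":0,"dy":0.0005,"dz":0.1338,"hand":-1}]'
python3 -m pendant '[{"wx":0,"wy":0,"wz":0,"dx":0,"dy":0,"dz":-0.02,"hand":-1},{"wx":0,"wy":0,"wz":0,"dx":0,"dy":0,"dz":-0.06,"hand":-1},{"wx":0,"wy":0,"wz":0,"dx":0,"dy":0,"dz":-0.10,"hand":-1},{"wx":0,"wy":0,"wz":0,"dx":0,"dy":0,"dz":-0.14,"hand":-1},{"wx":0,"wy":0,"wz":0,"dx":0.005,"dy":-0.02,"dz":-0.17,"hand":-1},{"wx":0,"wy":0,"wz":0,"dx":0.013,"dy":-0.057,"dz":-0.174,"hand":-1},{"wx":0,"wy":0,"wz":0,"dx":0.022,"dy":-0.095,"dz":-0.174,"hand":-1},{"wx":0,"wy":0,"wz":0,"dx":0.031,"dy":-0.133,"dz":-0.174,"hand":-1},{"wx":0,"wy":0,"wz":0,"dx":0.040,"dy":-0.171,"dz":-0.174,"hand":-1},{"wx":0,"wy":0,"wz":0,"dx":0.049,"dy":-0.209,"dz":-0.174,"hand":-1},{"wx":0,"wy":0,"wz":0,"dx":0.058,"dy":-0.247,"dz":-0.174,"hand":-1},{"wx":0,"wy":0,"wz":0,"dx":0.067,"dy":-0.285,"dz":-0.174,"hand":-1},{"wx":0,"wy":0,"wz":0,"dx":0.076,"dy":-0.323,"dz":-0.174,"hand":-1},{"wx":0,"wy":0,"wz":0,"dx":0.084,"dy":-0.361,"dz":-0.174,"hand":-1},{"wx":0,"wy":0,"wz":0,"dx":0.090,"dy":-0.385,"dz":-0.174,"hand":-1},{"wx":0,"wy":0,"wz":0,"dx":0.0927,"dy":-0.3997,"dz":-0.16,"hand":-1},{"wx":0,"wy":0,"wz":0,"dx":0.0927,"dy":-0.3997,"dz":-0.13,"hand":-1},{"wx":0,"wy":0,"wz":0,"dx":0.0927,"dy":-0.3997,"dz":-0.10,"hand":-1},{"wx":0,"wy":0,"wz":0,"dx":0.0927,"dy":-0.3997,"dz":-0.08,"hand":-1},{"wx":0,"wy":0,"wz":0,"dx":0.0927,"dy":-0.3997,"dz":-0.08,"hand":-1}]'
python3 - <<'E'
from h import *
for i in range(3):cams.grab_frame("top")
go(.5612,.1087,.102,0)
E
```

```text
time: 21.73
tool_pos: [0.4696, -0.2926, 0.0479]
tool_rot: [0.001, 1.0, -0.0, 0.002]
contact_force: [-1.2, 1.9, 6.7]
gripper_width: 0.501
time: 23.4
tool_pos: [0.5571, 0.1078, 0.1193]
tool_rot: [0.0, 1.0, -0.0, -0.005]
contact_force: [-1.0, -1.2, -2.3]
gripper_width: 0.499
from [ 0.562   0.1078  0.1268 -0.06  ] dx -0.0008 dy -0.0009 dz 0.0248 wz -0.1
```

```bash
python3 -m pendant '[{"wx":0,"wy":0,"wz":0,"dx":-0.0005,"dy":-0.0009,"dz":0.008,"hand":-1},{"wx":0,"wy":0,"wz":0,"dx":-0.0005,"dy":-0.0009,"dz":0.016,"hand":-1},{"wx":0,"wy":0,"wz":0,"dx":-0.0005,"dy":-0.0009,"dz":0.0235,"hand":-1},{"wx":0,"wy":0,"wz":0,"dx":-0.0005,"dy":-0.0009,"dz":0.0235,"hand":-1},{"wx":0,"wy":0,"wz":0,"dx":-0.0005,"dy":-0.0009,"dz":0.0235,"hand":-1},{"wx":0,"wy":0,"wz":0,"dx":-0.0005,"dy":-0.0009,"dz":0.0235,"hand":0.5},{"wx":0,"wy":0,"wz":0,"dx":-0.0005,"dy":-0.0009,"dz":0.0235,"hand":0.5},{"wx":0,"wy":0,"wz":0,"dx":-0.0005,"dy":-0.0009,"dz":0.0235,"hand":0.5},{"wx":0,"wy":0,"wz":0,"dx":-0.0005,"dy":-0.0009,"dz":0.0235,"hand":0.5},{"wx":0,"wy":0,"wz":0,"dx":-0.0005,"dy":-0.0009,"dz":0,"hand":0.5},{"wx":0,"wy":0,"wz":0,"dx":-0.0005,"dy":-0.0009,"dz":-0.04,"hand":0.5},{"wx":0,"wy":0,"wz":0,"dx":-0.0005,"dy":-0.0009,"dz":-0.07,"hand":0.5}]'
python3 -m pendant '[{"wx":0,"wy":0,"wz":0,"dx":-0.006,"dy":0.035,"dz":0,"hand":0.5},{"wx":0,"wy":0,"wz":0,"dx":-0.013,"dy":0.075,"dz":0,"hand":0.5},{"wx":0,"wy":0,"wz":0,"dx":-0.020,"dy":0.115,"dz":0,"hand":0.5},{"wx":0,"wy":0,"wz":0,"dx":-0.027,"dy":0.155,"dz":0,"hand":0.5},{"wx":0,"wy":0,"wz":0,"dx":-0.033,"dy":0.195,"dz":0,"hand":0.5},{"wx":0,"wy":0,"wz":0,"dx":-0.040,"dy":0.235,"dz":0,"hand":0.5},{"wx":0,"wy":0,"wz":0,"dx":-0.047,"dy":0.275,"dz":0,"hand":0.5},{"wx":0,"wy":0,"wz":0,"dx":-0.054,"dy":0.315,"dz":0,"hand":0.5},{"wx":0,"wy":0,"wz":0,"dx":-0.061,"dy":0.355,"dz":0,"hand":0.5},{"wx":0,"wy":0,"wz":0,"dx":-0.068,"dy":0.395,"dz":0,"hand":0.5},{"wx":0,"wy":0,"wz":0,"dx":-0.074,"dy":0.435,"dz":0,"hand":0.5},{"wx":0,"wy":0,"wz":0,"dx":-0.080,"dy":0.470,"dz":0,"hand":0.5},{"wx":0,"wy":0,"wz":0,"dx":-0.0834,"dy":0.4869,"dz":0.02,"hand":0.5},{"wx":0,"wy":0,"wz":0,"dx":-0.0834,"dy":0.4869,"dz":0.02,"hand":0.5},{"wx":0,"wy":0,"wz":0,"dx":-0.0834,"dy":0.4869,"dz":0.02,"hand":0.5},{"wx":0,"wy":0,"wz":0,"dx":-0.0834,"dy":0.4869,"dz":0.02,"hand":0.5}]'
python3 - <<'E'
from h import *
chk((.4778,-.3782))
P,S,c=survey("s3");print("A",owl([P,S],(.5612,.1087),.055))
cv2.imwrite("pics/s3c.png",cv2.imread("pics/s3t.png")[150:450,150:620])
E
```

```text
time: 24.55
tool_pos: [0.5605, 0.1087, 0.1968]
tool_rot: [0.0, 1.0, -0.0, -0.0]
contact_force: [1.8, 0.5, 0.4]
gripper_width: 0.748
time: 25.88
tool_pos: [0.477, -0.3774, 0.1755]
tool_rot: [-0.0, 1.0, -0.0, -0.0]
contact_force: [-0.4, 0.1, 0.1]
gripper_width: 0.749
(array([ 0.4776, -0.3788]), np.int64(143)) (scene only, bias ~(-.0005,-.0008))
from [ 0.4775 -0.3773  0.1761  0.0086] dx 0.0006 dy 0.0007 dz 0.1301 wz 0.0
padrot 91.5 axis [0.5641 0.0111] cost 4.69 865
[[0.5615, 0.1091], [0.4852, 0.0692], [0.4698, -0.0155], [0.5271, -0.0797]]
A (array([0.56  , 0.1061]), np.int64(169))
```

View pics/s3c.png

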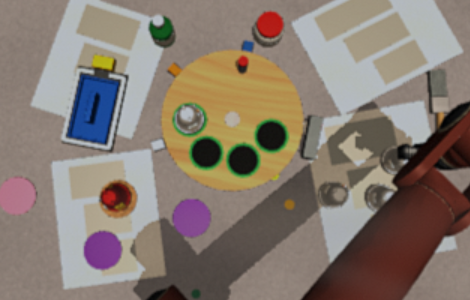

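Crop: one white owl stands on pad A (187,120), the red owl stands on the cork mat (115,198), and the post (243,64) is at the blue mark. Owl 2 goes to pad B.

```bash
python3 -m pendant '[{"wx":0,"wy":0,"wz":0,"dx":0.0005,"dy":0.0007,"dz":0.04,"hand":0.5},{"wx":0,"wy":0,"wz":0,"dx":0.0005,"dy":0.0007,"dz":0.08,"hand":0.5},{"wx":0,"wy":0,"wz":0,"dx":0.0005,"dy":0.0007,"dz":0.115,"hand":0.5},{"wx":0,"wy":0,"wz":0,"dx":0.0005,"dy":0.0007,"dz":0.13,"hand":0.5},{"wx":0,"wy":0,"wz":0,"dx":0.0005,"dy":0.0007,"dz":0.13,"hand":0.5},{"wx":0,"wy":0,"wz":0,"dx":0.0005,"dy":0.0007,"dz":0.13,"hand":-1},{"wx":0,"wy":0,"wz":0,"dx":0.0005,"dy":0.0007,"dz":0.13,"hand":-1},{"wx":0,"wy":0,"wz":0,"dx":0.0005,"dy":0.0007,"dz":0.13,"hand":-1},{"wx":0,"wy":0,"wz":0,"dx":0.0005,"dy":0.0007,"dz":0.13,"hand":-1},{"wx":0,"wy":0,"wz":0,"dx":0.0005,"dy":0.0007,"dz":0.13,"hand":-1},{"wx":0,"wy":0,"wz":0,"dx":0.0005,"dy":0.0007,"dz":0.13,"hand":-1}]'
python3 -m pendant '[{"wx":0,"wy":0,"wz":0,"dx":0,"dy":0,"dz":-0.02,"hand":-1},{"wx":0,"wy":0,"wz":0,"dx":0,"dy":0,"dz":-0.06,"hand":-1},{"wx":0,"wy":0,"wz":0,"dx":0,"dy":0,"dz":-0.10,"hand":-1},{"wx":0,"wy":0,"wz":0,"dx":0,"dy":0,"dz":-0.14,"hand":-1},{"wx":0,"wy":0,"wz":0,"dx":0,"dy":-0.02,"dz":-0.17,"hand":-1},{"wx":0,"wy":0,"wz":0,"dx":0.001,"dy":-0.06,"dz":-0.174,"hand":-1},{"wx":0,"wy":0,"wz":0,"dx":0.002,"dy":-0.10,"dz":-0.174,"hand":-1},{"wx":0,"wy":0,"wz":0,"dx":0.002,"dy":-0.14,"dz":-0.174,"hand":-1},{"wx":0,"wy":0,"wz":0,"dx":0.003,"dy":-0.18,"dz":-0.174,"hand":-1},{"wx":0,"wy":0,"wz":0,"dx":0.004,"dy":-0.22,"dz":-0.174,"hand":-1},{"wx":0,"wy":0,"wz":0,"dx":0.004,"dy":-0.26,"dz":-0.174,"hand":-1},{"wx":0,"wy":0,"wz":0,"dx":0.005,"dy":-0.30,"dz":-0.174,"hand":-1},{"wx":0,"wy":0,"wz":0,"dx":0.006,"dy":-0.34,"dz":-0.174,"hand":-1},{"wx":0,"wy":0,"wz":0,"dx":0.007,"dy":-0.38,"dz":-0.174,"hand":-1},{"wx":0,"wy":0,"wz":0,"dx":0.0074,"dy":-0.42,"dz":-0.174,"hand":-1},{"wx":0,"wy":0,"wz":0,"dx":0.0074,"dy":-0.44,"dz":-0.16,"hand":-1},{"wx":0,"wy":0,"wz":0,"dx":0.0074,"dy":-0.448,"dz":-0.13,"hand":-1},{"wx":0,"wy":0,"wz":0,"dx":0.0074,"dy":-0.448,"dz":-0.10,"hand":-1},{"wx":0,"wy":0,"wz":0,"dx":0.0074,"dy":-0.448,"dz":-0.08,"hand":-1},{"wx":0,"wy":0,"wz":0,"dx":0.0074,"dy":-0.448,"dz":-0.08,"hand":-1}]'
python3 - <<'E'
from h import *
for i in range(3):cams.grab_frame("top")
go(.4857,.0707,.102,0)
E
```

```text
time: 26.95
tool_pos: [0.4786, -0.3797, 0.0478]
tool_rot: [0.001, 1.0, -0.0, 0.001]
contact_force: [-0.4, 1.6, 5.9]
gripper_width: 0.502
time: 28.62
tool_pos: [0.4811, 0.0696, 0.1199]
tool_rot: [0.0, 1.0, -0.0, -0.005]
contact_force: [-1.2, 0.3, -1.6]
gripper_width: 0.501
from [ 0.4859  0.0691  0.1267 -0.0649] dx -0.0002 dy -0.0016 dz 0.0247 wz -0.1
```

```bash
python3 -m pendant '[{"wx":0,"wy":0,"wz":0,"dx":0,"dy":-0.0016,"dz":0.008,"hand":-1},{"wx":0,"wy":0,"wz":0,"dx":0,"dy":-0.0016,"dz":0.016,"hand":-1},{"wx":0,"wy":0,"wz":0,"dx":0,"dy":-0.0016,"dz":0.0235,"hand":-1},{"wx":0,"wy":0,"wz":0,"dx":0,"dy":-0.0016,"dz":0.0235,"hand":-1},{"wx":0,"wy":0,"wz":0,"dx":0,"dy":-0.0016,"dz":0.0235,"hand":-1},{"wx":0,"wy":0,"wz":0,"dx":0,"dy":-0.0016,"dz":0.0235,"hand":0.5},{"wx":0,"wy":0,"wz":0,"dx":0,"dy":-0.0016,"dz":0.0235,"hand":0.5},{"wx":0,"wy":0,"wz":0,"dx":0,"dy":-0.0016,"dz":0.0235,"hand":0.5},{"wx":0,"wy":0,"wz":0,"dx":0,"dy":-0.0016,"dz":0.0235,"hand":0.5},{"wx":0,"wy":0,"wz":0,"dx":0,"dy":-0.0016,"dz":0,"hand":0.5},{"wx":0,"wy":0,"wz":0,"dx":0,"dy":-0.0016,"dz":-0.04,"hand":0.5},{"wx":0,"wy":0,"wz":0,"dx":0,"dy":-0.0016,"dz":-0.07,"hand":0.5}]'
python3 -m pendant '[{"wx":0,"wy":0,"wz":0,"dx":-0.010,"dy":0.035,"dz":0,"hand":0.5},{"wx":0,"wy":0,"wz":0,"dx":-0.022,"dy":0.073,"dz":0,"hand":0.5},{"wx":0,"wy":0,"wz":0,"dx":-0.033,"dy":0.111,"dz":0,"hand":0.5},{"wx":0,"wy":0,"wz":0,"dx":-0.044,"dy":0.149,"dz":0,"hand":0.5},{"wx":0,"wy":0,"wz":0,"dx":-0.056,"dy":0.187,"dz":0,"hand":0.5},{"wx":0,"wy":0,"wz":0,"dx":-0.067,"dy":0.225,"dz":0,"hand":0.5},{"wx":0,"wy":0,"wz":0,"dx":-0.078,"dy":0.262,"dz":0,"hand":0.5},{"wx":0,"wy":0,"wz":0,"dx":-0.087,"dy":0.290,"dz":0,"hand":0.5},{"wx":0,"wy":0,"wz":0,"dx":-0.090,"dy":0.3006,"dz":0.02,"hand":0.5},{"wx":0,"wy":0,"wz":0,"dx":-0.090,"dy":0.3006,"dz":0.02,"hand":0.5},{"wx":0,"wy":0,"wz":0,"dx":-0.090,"dy":0.3006,"dz":0.02,"hand":0.5},{"wx":0,"wy":0,"wz":0,"dx":-0.090,"dy":0.3006,"dz":0.02,"hand":0.5}]'
python3 - <<'E'
from h import *
chk((.3954,-.2301))
P,S,c=survey();print("A",owl([P,S],(.5612,.1087),.055),"B",owl([P,S],(.4855,.069),.055))
E
```

```text
time: 29.77
tool_pos: [0.4849, 0.0708, 0.1968]
tool_rot: [0.0, 1.0, -0.0, -0.0]
contact_force: [0.5, -0.8, 0.7]
gripper_width: 0.747
time: 30.77
tool_pos: [0.3952, -0.229, 0.1757]
tool_rot: [-0.0, 1.0, -0.0, -0.0]
contact_force: [0.5, -0.4, 0.2]
gripper_width: 0.747
(array([ 0.3948, -0.231 ]), np.int64(122)) (scene only, bias ~(-.0005,-.0008))
from [ 0.3955 -0.229   0.1761  0.023 ] dx -0.0002 dy 0.0012 dz 0.1301 wz 0.0
padrot 91.4 axis [0.5645 0.0113] cost 4.34 746
[[0.5621, 0.1093], [0.4858, 0.0696], [0.4702, -0.0151], [0.5274, -0.0794]]
A (array([0.5599, 0.1059]), np.int64(170)) B (array([0.4843, 0.0685]), np.int64(169))
```

```bash
python3 -m pendant '[{"wx":0,"wy":0,"wz":0,"dx":0,"dy":0.001,"dz":0.04,"hand":0.5},{"wx":0,"wy":0,"wz":0,"dx":0,"dy":0.001,"dz":0.08,"hand":0.5},{"wx":0,"wy":0,"wz":0,"dx":0,"dy":0.001,"dz":0.115,"hand":0.5},{"wx":0,"wy":0,"wz":0,"dx":0,"dy":0.001,"dz":0.13,"hand":0.5},{"wx":0,"wy":0,"wz":0,"dx":0,"dy":0.001,"dz":0.13,"hand":0.5},{"wx":0,"wy":0,"wz":0,"dx":0,"dy":0.001,"dz":0.13,"hand":-1},{"wx":0,"wy":0,"wz":0,"dx":0,"dy":0.001,"dz":0.13,"hand":-1},{"wx":0,"wy":0,"wz":0,"dx":0,"dy":0.001,"dz":0.13,"hand":-1},{"wx":0,"wy":0,"wz":0,"dx":0,"dy":0.001,"dz":0.13,"hand":-1},{"wx":0,"wy":0,"wz":0,"dx":0,"dy":0.001,"dz":0.13,"hand":-1},{"wx":0,"wy":0,"wz":0,"dx":0,"dy":0.001,"dz":0.13,"hand":-1}]'
python3 -m pendant '[{"wx":0,"wy":0,"wz":0,"dx":0,"dy":0,"dz":-0.02,"hand":-1},{"wx":0,"wy":0,"wz":0,"dx":0,"dy":0,"dz":-0.06,"hand":-1},{"wx":0,"wy":0,"wz":0,"dx":0,"dy":0,"dz":-0.10,"hand":-1},{"wx":0,"wy":0,"wz":0,"dx":0,"dy":0,"dz":-0.14,"hand":-1},{"wx":0,"wy":0,"wz":0,"dx":0.007,"dy":-0.02,"dz":-0.17,"hand":-1},{"wx":0,"wy":0,"wz":0,"dx":0.019,"dy":-0.055,"dz":-0.174,"hand":-1},{"wx":0,"wy":0,"wz":0,"dx":0.031,"dy":-0.09,"dz":-0.174,"hand":-1},{"wx":0,"wy":0,"wz":0,"dx":0.043,"dy":-0.125,"dz":-0.174,"hand":-1},{"wx":0,"wy":0,"wz":0,"dx":0.056,"dy":-0.16,"dz":-0.174,"hand":-1},{"wx":0,"wy":0,"wz":0,"dx":0.067,"dy":-0.192,"dz":-0.174,"hand":-1},{"wx":0,"wy":0,"wz":0,"dx":0.0735,"dy":-0.21,"dz":-0.16,"hand":-1},{"wx":0,"wy":0,"wz":0,"dx":0.0752,"dy":-0.2157,"dz":-0.13,"hand":-1},{"wx":0,"wy":0,"wz":0,"dx":0.0752,"dy":-0.2157,"dz":-0.10,"hand":-1},{"wx":0,"wy":0,"wz":0,"dx":0.0752,"dy":-0.2157,"dz":-0.08,"hand":-1},{"wx":0,"wy":0,"wz":0,"dx":0.0752,"dy":-0.2157,"dz":-0.08,"hand":-1}]'
python3 - <<'E'
from h import *
for i in range(3):cams.grab_frame("top")
go(.4710,-.0140,.102,0)
E
```

```text
time: 31.83
tool_pos: [0.3962, -0.2315, 0.0474]
tool_rot: [0.001, 1.0, -0.0, 0.001]
contact_force: [-0.6, 1.0, 6.3]
gripper_width: 0.501
time: 33.08
tool_pos: [0.4662, -0.014, 0.1197]
tool_rot: [-0.001, 1.0, -0.0, -0.005]
contact_force: [-1.4, -0.4, -2.4]
gripper_width: 0.501
from [ 0.471  -0.0153  0.1266 -0.0638] dx 0.0000 dy -0.0013 dz 0.0246 wz -0.1
```

```bash
python3 -m pendant '[{"wx":0,"wy":0,"wz":0,"dx":0,"dy":-0.0013,"dz":0.008,"hand":-1},{"wx":0,"wy":0,"wz":0,"dx":0,"dy":-0.0013,"dz":0.016,"hand":-1},{"wx":0,"wy":0,"wz":0,"dx":0,"dy":-0.0013,"dz":0.0235,"hand":-1},{"wx":0,"wy":0,"wz":0,"dx":0,"dy":-0.0013,"dz":0.0235,"hand":-1},{"wx":0,"wy":0,"wz":0,"dx":0,"dy":-0.0013,"dz":0.0235,"hand":-1},{"wx":0,"wy":0,"wz":0,"dx":0,"dy":-0.0013,"dz":0.0235,"hand":0.5},{"wx":0,"wy":0,"wz":0,"dx":0,"dy":-0.0013,"dz":0.0235,"hand":0.5},{"wx":0,"wy":0,"wz":0,"dx":0,"dy":-0.0013,"dz":0.0235,"hand":0.5},{"wx":0,"wy":0,"wz":0,"dx":0,"dy":-0.0013,"dz":0.0235,"hand":0.5},{"wx":0,"wy":0,"wz":0,"dx":0,"dy":-0.0013,"dz":0,"hand":0.5},{"wx":0,"wy":0,"wz":0,"dx":0,"dy":-0.0013,"dz":-0.04,"hand":0.5},{"wx":0,"wy":0,"wz":0,"dx":0,"dy":-0.0013,"dz":-0.07,"hand":0.5}]'
python3 -m pendant '[{"wx":0,"wy":0,"wz":0,"dx":-0.009,"dy":0.035,"dz":0,"hand":0.5},{"wx":0,"wy":0,"wz":0,"dx":-0.019,"dy":0.073,"dz":0,"hand":0.5},{"wx":0,"wy":0,"wz":0,"dx":-0.028,"dy":0.111,"dz":0,"hand":0.5},{"wx":0,"wy":0,"wz":0,"dx":-0.038,"dy":0.149,"dz":0,"hand":0.5},{"wx":0,"wy":0,"wz":0,"dx":-0.047,"dy":0.187,"dz":0,"hand":0.5},{"wx":0,"wy":0,"wz":0,"dx":-0.057,"dy":0.225,"dz":0,"hand":0.5},{"wx":0,"wy":0,"wz":0,"dx":-0.067,"dy":0.262,"dz":0,"hand":0.5},{"wx":0,"wy":0,"wz":0,"dx":-0.076,"dy":0.300,"dz":0,"hand":0.5},{"wx":0,"wy":0,"wz":0,"dx":-0.083,"dy":0.3274,"dz":0.02,"hand":0.5},{"wx":0,"wy":0,"wz":0,"dx":-0.083,"dy":0.3274,"dz":0.02,"hand":0.5},{"wx":0,"wy":0,"wz":0,"dx":-0.083,"dy":0.3274,"dz":0.02,"hand":0.5},{"wx":0,"wy":0,"wz":0,"dx":-0.083,"dy":0.3274,"dz":0.02,"hand":0.5}]'
python3 - <<'E'
from h import *
chk((.388,-.3414))
P,S,c=survey();print("A",owl([P,S],(.5612,.1087),.055),"B",owl([P,S],(.4855,.069),.055),"C",owl([P,S],(.471,-.015),.055))
print("red",owl([P,S],(.378,.278),.004));tray((.588,.338))
E
```

```text
time: 34.23
tool_pos: [0.4701, -0.0137, 0.1969]
tool_rot: [-0.0, 1.0, -0.0, -0.0]
contact_force: [1.7, -0.1, 0.5]
gripper_width: 0.748
time: 35.23
tool_pos: [0.3871, -0.3406, 0.1754]
tool_rot: [-0.0, 1.0, -0.0, -0.0]
contact_force: [0.0, 0.1, -0.4]
gripper_width: 0.751
(array([ 0.388 , -0.3421]), np.int64(129)) (scene only, bias ~(-.0005,-.0008))
from [ 0.3875 -0.3404  0.1759  0.0025] dx 0.0010 dy 0.0009 dz 0.1299 wz 0.0
padrot 91.4 axis [0.5646 0.0114] cost 3.66 631
[[0.5622, 0.1094], [0.4858, 0.0697], [0.4702, -0.0149], [0.5274, -0.0792]]
A (array([0.5597, 0.1061]), np.int64(171)) B (array([0.4842, 0.0682]), np.int64(174)) C (array([ 0.47  , -0.0161]), np.int64(160))
red (array([0.3786, 0.2768]), np.int64(156))
top tray (array([589.2, 341. ]), 155.9, 99.5, -10.2) 1117 z [0.011 0.017 0.066]
scene tray (array([586.4, 336.6]), 149.5, 90.7, -9.4) 536 z [0.009 0.015 0.065]
```

```bash
python3 -m pendant '[{"wx":0,"wy":0,"wz":0,"dx":0.001,"dy":0.0009,"dz":0.04,"hand":0.5},{"wx":0,"wy":0,"wz":0,"dx":0.001,"dy":0.0009,"dz":0.08,"hand":0.5},{"wx":0,"wy":0,"wz":0,"dx":0.001,"dy":0.0009,"dz":0.115,"hand":0.5},{"wx":0,"wy":0,"wz":0,"dx":0.001,"dy":0.0009,"dz":0.13,"hand":0.5},{"wx":0,"wy":0,"wz":0,"dx":0.001,"dy":0.0009,"dz":0.13,"hand":0.5},{"wx":0,"wy":0,"wz":0,"dx":0.001,"dy":0.0009,"dz":0.13,"hand":-1},{"wx":0,"wy":0,"wz":0,"dx":0.001,"dy":0.0009,"dz":0.13,"hand":-1},{"wx":0,"wy":0,"wz":0,"dx":0.001,"dy":0.0009,"dz":0.13,"hand":-1},{"wx":0,"wy":0,"wz":0,"dx":0.001,"dy":0.0009,"dz":0.13,"hand":-1},{"wx":0,"wy":0,"wz":0,"dx":0.001,"dy":0.0009,"dz":0.13,"hand":-1},{"wx":0,"wy":0,"wz":0,"dx":0.001,"dy":0.0009,"dz":0.13,"hand":-1}]'
python3 -m pendant '[{"wx":0,"wy":0,"wz":0,"dx":0,"dy":0,"dz":-0.02,"hand":-1},{"wx":0,"wy":0,"wz":0,"dx":0,"dy":0,"dz":-0.06,"hand":-1},{"wx":0,"wy":0,"wz":0,"dx":0,"dy":0,"dz":-0.10,"hand":-1},{"wx":0,"wy":0,"wz":0,"dx":0,"dy":0,"dz":-0.14,"hand":-1},{"wx":0,"wy":0,"wz":0,"dx":0.011,"dy":-0.02,"dz":-0.17,"hand":-1},{"wx":0,"wy":0,"wz":0,"dx":0.028,"dy":-0.053,"dz":-0.174,"hand":-1},{"wx":0,"wy":0,"wz":0,"dx":0.046,"dy":-0.086,"dz":-0.174,"hand":-1},{"wx":0,"wy":0,"wz":0,"dx":0.063,"dy":-0.119,"dz":-0.174,"hand":-1},{"wx":0,"wy":0,"wz":0,"dx":0.081,"dy":-0.152,"dz":-0.174,"hand":-1},{"wx":0,"wy":0,"wz":0,"dx":0.098,"dy":-0.185,"dz":-0.174,"hand":-1},{"wx":0,"wy":0,"wz":0,"dx":0.116,"dy":-0.218,"dz":-0.174,"hand":-1},{"wx":0,"wy":0,"wz":0,"dx":0.130,"dy":-0.245,"dz":-0.174,"hand":-1},{"wx":0,"wy":0,"wz":0,"dx":0.1395,"dy":-0.2628,"dz":-0.16,"hand":-1},{"wx":0,"wy":0,"wz":0,"dx":0.1395,"dy":-0.2628,"dz":-0.13,"hand":-1},{"wx":0,"wy":0,"wz":0,"dx":0.1395,"dy":-0.2628,"dz":-0.10,"hand":-1},{"wx":0,"wy":0,"wz":0,"dx":0.1395,"dy":-0.2628,"dz":-0.08,"hand":-1},{"wx":0,"wy":0,"wz":0,"dx":0.1395,"dy":-0.2628,"dz":-0.08,"hand":-1}]'
python3 - <<'E'
from h import *
for i in range(3):cams.grab_frame("top")
go(.5280,-.0780,.102,0)
E
```

```text
time: 36.4
tool_pos: [0.3891, -0.3429, 0.0473]
tool_rot: [0.001, 1.0, -0.0, 0.001]
contact_force: [-0.0, 0.6, 5.2]
gripper_width: 0.5
time: 37.82
tool_pos: [0.5238, -0.0779, 0.1195]
tool_rot: [-0.001, 1.0, -0.0, -0.005]
contact_force: [-0.5, -0.3, -2.8]
gripper_width: 0.503
from [ 0.5284 -0.0796  0.1267 -0.0573] dx -0.0004 dy -0.0016 dz 0.0247 wz -0.1
```

```bash
python3 -m pendant '[{"wx":0,"wy":0,"wz":0,"dx":0,"dy":-0.0016,"dz":0.008,"hand":-1},{"wx":0,"wy":0,"wz":0,"dx":0,"dy":-0.0016,"dz":0.016,"hand":-1},{"wx":0,"wy":0,"wz":0,"dx":0,"dy":-0.0016,"dz":0.0235,"hand":-1},{"wx":0,"wy":0,"wz":0,"dx":0,"dy":-0.0016,"dz":0.0235,"hand":-1},{"wx":0,"wy":0,"wz":0,"dx":0,"dy":-0.0016,"dz":0.0235,"hand":-1},{"wx":0,"wy":0,"wz":0,"dx":0,"dy":-0.0016,"dz":0.0235,"hand":0.5},{"wx":0,"wy":0,"wz":0,"dx":0,"dy":-0.0016,"dz":0.0235,"hand":0.5},{"wx":0,"wy":0,"wz":0,"dx":0,"dy":-0.0016,"dz":0.0235,"hand":0.5},{"wx":0,"wy":0,"wz":0,"dx":0,"dy":-0.0016,"dz":0.0235,"hand":0.5},{"wx":0,"wy":0,"wz":0,"dx":0,"dy":-0.0016,"dz":0,"hand":0.5},{"wx":0,"wy":0,"wz":0,"dx":0,"dy":-0.0016,"dz":-0.04,"hand":0.5},{"wx":0,"wy":0,"wz":0,"dx":0,"dy":-0.0016,"dz":-0.07,"hand":0.5}]'
python3 -m pendant '[{"wx":0,"wy":0,"wz":2,"dx":0.03,"dy":-0.013,"dz":-0.01,"hand":0},{"wx":0,"wy":0,"wz":4,"dx":0.06,"dy":-0.026,"dz":-0.01,"hand":0},{"wx":0,"wy":0,"wz":6,"dx":0.09,"dy":-0.039,"dz":-0.01,"hand":0},{"wx":0,"wy":0,"wz":8,"dx":0.12,"dy":-0.052,"dz":-0.01,"hand":0},{"wx":0,"wy":0,"wz":10,"dx":0.145,"dy":-0.063,"dz":-0.01,"hand":0},{"wx":0,"wy":0,"wz":10,"dx":0.1544,"dy":-0.067,"dz":-0.01,"hand":0},{"wx":0,"wy":0,"wz":10,"dx":0.1544,"dy":-0.067,"dz":-0.01,"hand":0},{"wx":0,"wy":0,"wz":10,"dx":0.1544,"dy":-0.067,"dz":-0.01,"hand":0},{"wx":0,"wy":0,"wz":10,"dx":0.1544,"dy":-0.067,"dz":-0.01,"hand":0}]'
python3 - <<'E'
from h import *
P,S,c=survey("s4")
for k,q in zip("ABCD",c): print(k,"both",owl([P,S],q,.055),"scene",owl([S],q,.055))
print("red",owl([P,S],(.378,.278),.004))
go(.6824,-.0112,.091,-10.1)
E
```

```text
time: 38.97
tool_pos: [0.5276, -0.0776, 0.197]
tool_rot: [-0.0, 1.0, -0.0, -0.0]
contact_force: [1.3, -0.8, 0.6]
gripper_width: 0.75
time: 39.72
tool_pos: [0.6813, -0.0113, 0.2053]
tool_rot: [0.0, 0.996, -0.088, -0.0]
contact_force: [0.8, 0.4, 0.5]
gripper_width: 0.5
padrot 91.5 axis [0.5643 0.0118] cost 2.79 215
[[0.5617, 0.1097], [0.4854, 0.07], [0.4699, -0.0147], [0.5272, -0.0789]]
A both (array([0.5607, 0.1067]), np.int64(43)) scene (array([0.5617, 0.1097]), np.int64(0))
B both (array([0.4843, 0.0682]), np.int64(116)) scene (array([0.4843, 0.0681]), np.int64(114))
C both (array([ 0.4692, -0.0162]), np.int64(124)) scene (array([ 0.4692, -0.0162]), np.int64(124))
D both (array([ 0.5263, -0.0797]), np.int64(152)) scene (array([ 0.5264, -0.0797]), np.int64(125))
red (array([0.3789, 0.2775]), np.int64(52))
from [  0.6813  -0.0115   0.2057 -10.087 ] dx 0.0010 dy -0.0005 dz 0.1147 wz 0.0
```

View pics/s4s.png

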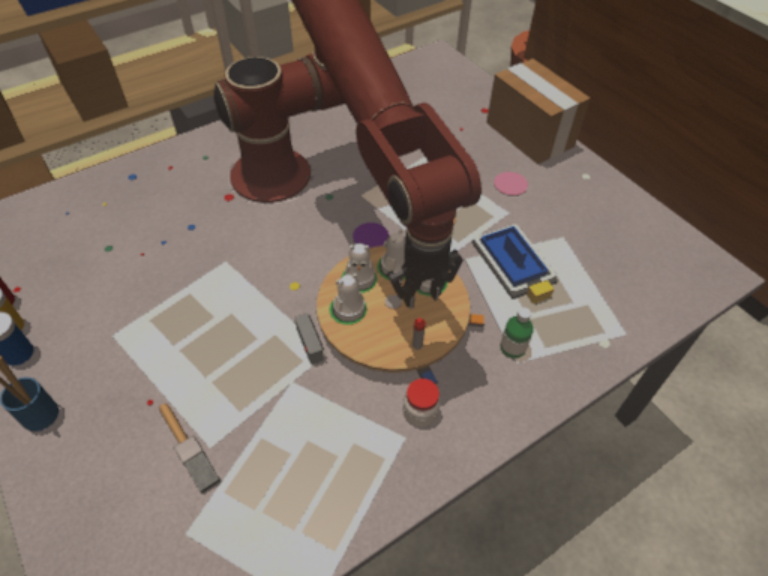

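All four white owls stand on pads, the red owl is on the mat and the tray is seated. Now I'll grip the post and turn the disc gently.

```bash
python3 -m pendant '[{"wx":0,"wy":0,"wz":0,"dx":0.001,"dy":-0.0005,"dz":0.035,"hand":0},{"wx":0,"wy":0,"wz":0,"dx":0.001,"dy":-0.0005,"dz":0.07,"hand":0},{"wx":0,"wy":0,"wz":0,"dx":0.001,"dy":-0.0005,"dz":0.10,"hand":0},{"wx":0,"wy":0,"wz":0,"dx":0.001,"dy":-0.0005,"dz":0.1145,"hand":0},{"wx":0,"wy":0,"wz":0,"dx":0.001,"dy":-0.0005,"dz":0.1145,"hand":0},{"wx":0,"wy":0,"wz":0,"dx":0.001,"dy":-0.0005,"dz":0.1145,"hand":-1},{"wx":0,"wy":0,"wz":0,"dx":0.001,"dy":-0.0005,"dz":0.1145,"hand":-1},{"wx":0,"wy":0,"wz":0,"dx":0.001,"dy":-0.0005,"dz":0.1145,"hand":-1},{"wx":0,"wy":0,"wz":0,"dx":0.001,"dy":-0.0005,"dz":0.1145,"hand":-1},{"wx":0,"wy":0,"wz":0,"dx":0.001,"dy":-0.0005,"dz":0.1145,"hand":-1},{"wx":0,"wy":0,"wz":0,"dx":0.001,"dy":-0.0005,"dz":0.1145,"hand":-1}]'
python3 -m pendant '[{"wx":0,"wy":0,"wz":-1,"dx":0,"dy":-0.0021,"dz":0,"hand":-1},{"wx":0,"wy":0,"wz":-3,"dx":-0.0002,"dy":-0.0063,"dz":0,"hand":-1},{"wx":0,"wy":0,"wz":-6,"dx":-0.0007,"dy":-0.0125,"dz":0,"hand":-1},{"wx":0,"wy":0,"wz":-9,"dx":-0.0015,"dy":-0.0188,"dz":0,"hand":-1},{"wx":0,"wy":0,"wz":-12,"dx":-0.0026,"dy":-0.0249,"dz":0,"hand":-1},{"wx":0,"wy":0,"wz":-15,"dx":-0.0041,"dy":-0.0311,"dz":0,"hand":-1},{"wx":0,"wy":0,"wz":-18,"dx":-0.0059,"dy":-0.0371,"dz":0,"hand":-1},{"wx":0,"wy":0,"wz":-21,"dx":-0.0080,"dy":-0.0430,"dz":0,"hand":-1},{"wx":0,"wy":0,"wz":-24,"dx":-0.0104,"dy":-0.0488,"dz":0,"hand":-1},{"wx":0,"wy":0,"wz":-27,"dx":-0.0131,"dy":-0.0545,"dz":0,"hand":-1},{"wx":0,"wy":0,"wz":-30,"dx":-0.0161,"dy":-0.06,"dz":0,"hand":-1},{"wx":0,"wy":0,"wz":-33,"dx":-0.0194,"dy":-0.0654,"dz":0,"hand":-1},{"wx":0,"wy":0,"wz":-36,"dx":-0.0229,"dy":-0.0705,"dz":0,"hand":-1},{"wx":0,"wy":0,"wz":-39,"dx":-0.0267,"dy":-0.0755,"dz":0,"hand":-1},{"wx":0,"wy":0,"wz":-42,"dx":-0.0308,"dy":-0.0803,"dz":0,"hand":-1},{"wx":0,"wy":0,"wz":-46,"dx":-0.0366,"dy":-0.0863,"dz":0,"hand":-1},{"wx":0,"wy":0,"wz":-50,"dx":-0.0429,"dy":-0.0919,"dz":0,"hand":-1},{"wx":0,"wy":0,"wz":-54,"dx":-0.0495,"dy":-0.0971,"dz":0,"hand":-1},{"wx":0,"wy":0,"wz":-57,"dx":-0.0547,"dy":-0.1006,"dz":0,"hand":-1},{"wx":0,"wy":0,"wz":-60,"dx":-0.06,"dy":-0.1039,"dz":0,"hand":-1}]'
python3 -m pendant '[{"wx":0,"wy":0,"wz":0,"dx":0,"dy":0,"dz":0,"hand":-1},{"wx":0,"wy":0,"wz":0,"dx":0,"dy":0,"dz":0,"hand":-1},{"wx":0,"wy":0,"wz":0,"dx":0,"dy":0,"dz":0,"hand":-1},{"wx":0,"wy":0,"wz":0,"dx":0,"dy":0,"dz":0,"hand":-0.3},{"wx":0,"wy":0,"wz":0,"dx":0,"dy":0,"dz":0,"hand":0},{"wx":0,"wy":0,"wz":0,"dx":0,"dy":0,"dz":0,"hand":0},{"wx":0,"wy":0,"wz":0,"dx":0,"dy":0,"dz":0,"hand":0},{"wx":0,"wy":0,"wz":0,"dx":0,"dy":0,"dz":-0.03,"hand":0},{"wx":0,"wy":0,"wz":0,"dx":0,"dy":0,"dz":-0.07,"hand":0},{"wx":0,"wy":0,"wz":0,"dx":0,"dy":0,"dz":-0.11,"hand":0},{"wx":0,"wy":0,"wz":0,"dx":0,"dy":0,"dz":-0.15,"hand":0},{"wx":0,"wy":0,"wz":0,"dx":0,"dy":0,"dz":-0.16,"hand":0}]'
python3 - <<'E'
from h import *
go(.35,.0,.30,50)
E
```

```text
time: 40.73
tool_pos: [0.6846, -0.0107, 0.0937]
tool_rot: [0.0, 0.996, -0.087, 0.002]
contact_force: [-2.5, -0.7, 6.9]
gripper_width: 0.246
time: 42.4
tool_pos: [0.6438, 0.104, 0.0937]
tool_rot: [-0.0, 0.906, 0.423, 0.003]
contact_force: [-0.3, 2.5, 5.4]
gripper_width: 0.241
time: 43.4
tool_pos: [0.6455, 0.1023, 0.2601]
tool_rot: [0.002, 0.906, 0.422, 0.006]
contact_force: [0.4, 0.0, 1.7]
gripper_width: 0.499
from [ 0.6455  0.1023  0.2601 49.9467] dx -0.2685 dy -0.1604 dz -0.0399 wz -0.1
```

```bash
python3 -m pendant '[{"wx":0,"wy":0,"wz":0,"dx":-0.036,"dy":0.012,"dz":-0.03,"hand":0},{"wx":0,"wy":0,"wz":0,"dx":-0.073,"dy":0.025,"dz":-0.03,"hand":0},{"wx":0,"wy":0,"wz":0,"dx":-0.110,"dy":0.037,"dz":-0.03,"hand":0},{"wx":0,"wy":0,"wz":0,"dx":-0.147,"dy":0.050,"dz":-0.03,"hand":0},{"wx":0,"wy":0,"wz":0,"dx":-0.184,"dy":0.062,"dz":-0.03,"hand":0},{"wx":0,"wy":0,"wz":0,"dx":-0.221,"dy":0.075,"dz":-0.03,"hand":0},{"wx":0,"wy":0,"wz":0,"dx":-0.258,"dy":0.087,"dz":-0.03,"hand":0},{"wx":0,"wy":0,"wz":0,"dx":-0.295,"dy":0.100,"dz":-0.03,"hand":0},{"wx":0,"wy":0,"wz":0,"dx":-0.332,"dy":0.112,"dz":-0.03,"hand":0},{"wx":0,"wy":0,"wz":0,"dx":-0.369,"dy":0.125,"dz":-0.03,"hand":0},{"wx":0,"wy":0,"wz":0,"dx":-0.406,"dy":0.137,"dz":-0.03,"hand":0},{"wx":0,"wy":0,"wz":0,"dx":-0.443,"dy":0.150,"dz":-0.03,"hand":0},{"wx":0,"wy":0,"wz":0,"dx":-0.48,"dy":0.162,"dz":-0.03,"hand":0},{"wx":0,"wy":0,"wz":0,"dx":-0.509,"dy":0.172,"dz":-0.03,"hand":0},{"wx":0,"wy":0,"wz":0,"dx":-0.509,"dy":0.172,"dz":-0.03,"hand":0},{"wx":0,"wy":0,"wz":0,"dx":-0.509,"dy":0.172,"dz":-0.03,"hand":0}]'
python3 - <<'E'
from h import *
import h
src=open("h.py").read()
h.__dict__.update()
exec(src.replace("(82,87,92,142,147,152)","(147,152,157,142)"))
P,S,c=survey("s5")
for k,q in zip("ABCD",c): print(k,owl([P,S],q,.055))
print("red",owl([P,S],(.378,.278),.004));tray((.588,.338))
for n in("top","scene"):
    p,d,Q=grab(n);H=hsv(p)
    m=((H[...,0]<8)|(H[...,0]>172))&(H[...,1]>130)&(Q[...,2]>.115)&(Q[...,2]<.145)&(np.hypot(Q[...,0]-.642,Q[...,1]-.101)<.05)
    x=Q[m].mean(0);print(n,m.sum(),x,np.degrees(np.arctan2(x[1]-.0098,x[0]-.5643)))
a=cv2.imread("pics/s5t.png")[120:480,160:660];b=cv2.imread("pics/s5s.png")[130:460,240:690]
cv2.imwrite("pics/s5tc.png",cv2.resize(a,None,fx=1.5,fy=1.5));cv2.imwrite("pics/s5sc.png",cv2.resize(b,None,fx=1.7,fy=1.7))
E
```

```text
time: 44.73
tool_pos: [0.4456, -0.3993, 0.2803]
tool_rot: [-0.001, 0.907, 0.421, -0.0]
contact_force: [0.3, 0.2, -0.4]
gripper_width: 0.5
padrot 151.0 axis [0.5649 0.0112] cost 3.44 502
[[0.4792, 0.0588], [0.4747, -0.0272], [0.5398, -0.0835], [0.6243, -0.0668]]
A (array([0.4782, 0.056 ]), np.int64(169))
B (array([ 0.5079, -0.0087]), np.int64(168))
C (array([ 0.5374, -0.0838]), np.int64(177))
D (array([ 0.6207, -0.0675]), np.int64(196))
red (array([0.3789, 0.277 ]), np.int64(152))
top tray (array([589.5, 341.4]), 155.6, 99.4, -10.1) 1113 z [0.011 0.018 0.066]
scene tray (array([585.5, 337.9]), 149.8, 90.3, -10.1) 535 z [0.01  0.015 0.064]
top 38 [0.64134861 0.1008633  0.13574942] 49.76545533263605
scene 38 [0.64285745 0.09961388 0.13248218] 48.82480603882704
```

View pics/s5tc.png

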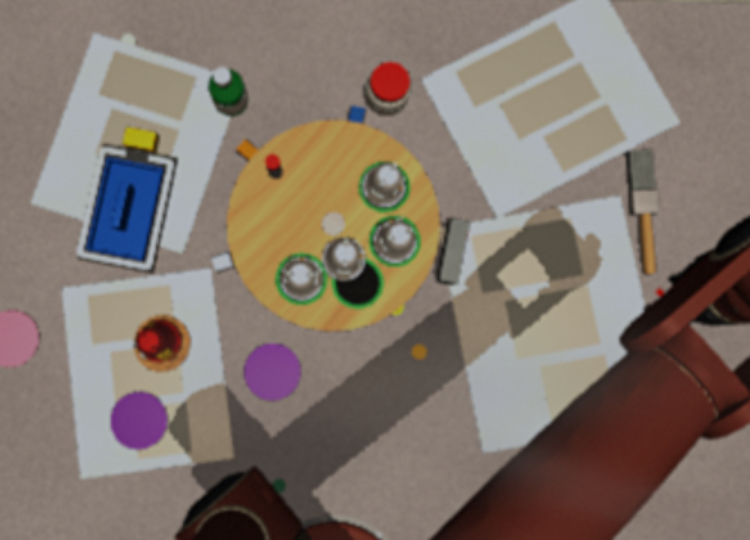

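View pics/s5sc.png

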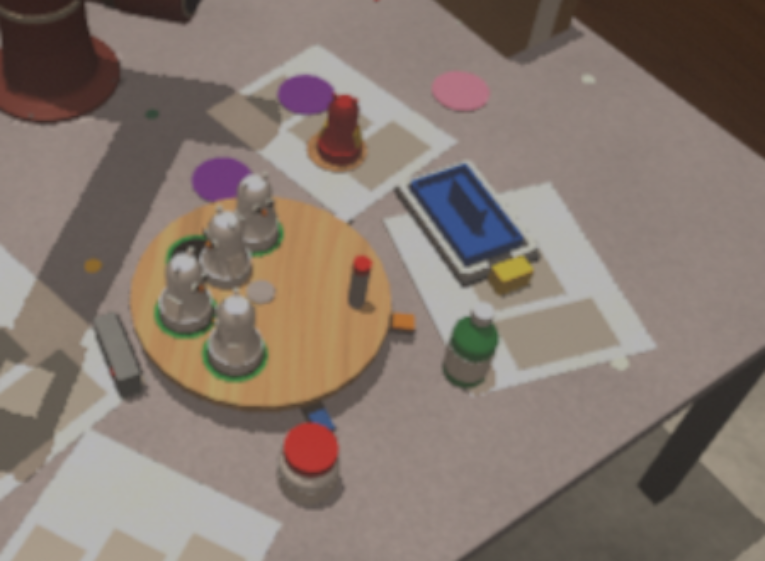

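The final look shows owl B, which was centred before the turn, now off its pad near the hub (top crop (345,258)), with its pad at (358,285) empty. That is the knock. Placing belongs at the loading stop and the turn must come last, so I'll turn back, re-seat it and turn again.

```bash
python3 -m pendant '[{"wx":0,"wy":0,"wz":0,"dx":0.036,"dy":-0.012,"dz":0,"hand":0},{"wx":0,"wy":0,"wz":0,"dx":0.073,"dy":-0.025,"dz":0,"hand":0},{"wx":0,"wy":0,"wz":0,"dx":0.110,"dy":-0.037,"dz":0,"hand":0},{"wx":0,"wy":0,"wz":0,"dx":0.147,"dy":-0.050,"dz":0,"hand":0},{"wx":0,"wy":0,"wz":0,"dx":0.184,"dy":-0.062,"dz":0,"hand":0},{"wx":0,"wy":0,"wz":0,"dx":0.221,"dy":-0.075,"dz":0,"hand":0},{"wx":0,"wy":0,"wz":0,"dx":0.258,"dy":-0.087,"dz":0,"hand":0},{"wx":0,"wy":0,"wz":0,"dx":0.295,"dy":-0.100,"dz":0,"hand":0},{"wx":0,"wy":0,"wz":0,"dx":0.332,"dy":-0.112,"dz":0,"hand":0},{"wx":0,"wy":0,"wz":0,"dx":0.369,"dy":-0.125,"dz":0,"hand":0},{"wx":0,"wy":0,"wz":0,"dx":0.406,"dy":-0.137,"dz":0,"hand":0},{"wx":0,"wy":0,"wz":0,"dx":0.443,"dy":-0.150,"dz":0,"hand":0},{"wx":0,"wy":0,"wz":0,"dx":0.48,"dy":-0.162,"dz":0.02,"hand":0},{"wx":0,"wy":0,"wz":0,"dx":0.507,"dy":-0.172,"dz":0.05,"hand":0},{"wx":0,"wy":0,"wz":0,"dx":0.507,"dy":-0.172,"dz":0.08,"hand":0},{"wx":0,"wy":0,"wz":0,"dx":0.507,"dy":-0.172,"dz":0.08,"hand":0},{"wx":0,"wy":0,"wz":0,"dx":0.507,"dy":-0.172,"dz":0.08,"hand":0}]'
python3 - <<'E'
from h import *
p,d,Q=grab("top");go(.6418,.1015,.092,50)
E
```

```text
time: 46.45
tool_pos: [0.6394, 0.1016, 0.1986]
tool_rot: [-0.001, 0.906, 0.423, -0.003]
contact_force: [0.3, -0.1, 1.0]
gripper_width: 0.499
from [ 0.6409  0.1009  0.2015 49.9835] dx 0.0010 dy 0.0004 dz 0.1095 wz -0.0
```

Grip and turn 60° clockwise at the gentle pace, then release and rise.

```bash
python3 -m pendant '[{"wx":0,"wy":0,"wz":0,"dx":0.001,"dy":0,"dz":0.035,"hand":0},{"wx":0,"wy":0,"wz":0,"dx":0.001,"dy":0,"dz":0.07,"hand":0},{"wx":0,"wy":0,"wz":0,"dx":0.001,"dy":0,"dz":0.10,"hand":0},{"wx":0,"wy":0,"wz":0,"dx":0.001,"dy":0,"dz":0.109,"hand":0},{"wx":0,"wy":0,"wz":0,"dx":0.001,"dy":0,"dz":0.109,"hand":0},{"wx":0,"wy":0,"wz":0,"dx":0.001,"dy":0,"dz":0.109,"hand":-1},{"wx":0,"wy":0,"wz":0,"dx":0.001,"dy":0,"dz":0.109,"hand":-1},{"wx":0,"wy":0,"wz":0,"dx":0.001,"dy":0,"dz":0.109,"hand":-1},{"wx":0,"wy":0,"wz":0,"dx":0.001,"dy":0,"dz":0.109,"hand":-1},{"wx":0,"wy":0,"wz":0,"dx":0.001,"dy":0,"dz":0.109,"hand":-1},{"wx":0,"wy":0,"wz":0,"dx":0.001,"dy":0,"dz":0.109,"hand":-1}]'
python3 -m pendant '[{"wx":0,"wy":0,"wz":1,"dx":0,"dy":0.0021,"dz":0,"hand":-1},{"wx":0,"wy":0,"wz":3,"dx":-0.0002,"dy":0.0063,"dz":0,"hand":-1},{"wx":0,"wy":0,"wz":6,"dx":-0.0007,"dy":0.0125,"dz":0,"hand":-1},{"wx":0,"wy":0,"wz":9,"dx":-0.0015,"dy":0.0188,"dz":0,"hand":-1},{"wx":0,"wy":0,"wz":12,"dx":-0.0026,"dy":0.0249,"dz":0,"hand":-1},{"wx":0,"wy":0,"wz":15,"dx":-0.0041,"dy":0.0311,"dz":0,"hand":-1},{"wx":0,"wy":0,"wz":18,"dx":-0.0059,"dy":0.0371,"dz":0,"hand":-1},{"wx":0,"wy":0,"wz":21,"dx":-0.0080,"dy":0.0430,"dz":0,"hand":-1},{"wx":0,"wy":0,"wz":24,"dx":-0.0104,"dy":0.0488,"dz":0,"hand":-1},{"wx":0,"wy":0,"wz":27,"dx":-0.0131,"dy":0.0545,"dz":0,"hand":-1},{"wx":0,"wy":0,"wz":30,"dx":-0.0161,"dy":0.06,"dz":0,"hand":-1},{"wx":0,"wy":0,"wz":33,"dx":-0.0194,"dy":0.0654,"dz":0,"hand":-1},{"wx":0,"wy":0,"wz":36,"dx":-0.0229,"dy":0.0705,"dz":0,"hand":-1},{"wx":0,"wy":0,"wz":39,"dx":-0.0267,"dy":0.0755,"dz":0,"hand":-1},{"wx":0,"wy":0,"wz":42,"dx":-0.0308,"dy":0.0803,"dz":0,"hand":-1},{"wx":0,"wy":0,"wz":46,"dx":-0.0366,"dy":0.0863,"dz":0,"hand":-1},{"wx":0,"wy":0,"wz":50,"dx":-0.0429,"dy":0.0919,"dz":0,"hand":-1},{"wx":0,"wy":0,"wz":54,"dx":-0.0495,"dy":0.0971,"dz":0,"hand":-1},{"wx":0,"wy":0,"wz":57,"dx":-0.0547,"dy":0.1006,"dz":0,"hand":-1},{"wx":0,"wy":0,"wz":60,"dx":-0.06,"dy":0.1039,"dz":0,"hand":-1}]'
python3 -m pendant '[{"wx":0,"wy":0,"wz":0,"dx":0,"dy":0,"dz":0,"hand":-1},{"wx":0,"wy":0,"wz":0,"dx":0,"dy":0,"dz":0,"hand":-1},{"wx":0,"wy":0,"wz":0,"dx":0,"dy":0,"dz":0,"hand":-1},{"wx":0,"wy":0,"wz":0,"dx":0,"dy":0,"dz":0,"hand":-0.3},{"wx":0,"wy":0,"wz":0,"dx":0,"dy":0,"dz":0,"hand":0},{"wx":0,"wy":0,"wz":0,"dx":0,"dy":0,"dz":0,"hand":0},{"wx":0,"wy":0,"wz":0,"dx":0,"dy":0,"dz":0,"hand":0},{"wx":0,"wy":0,"wz":0,"dx":0,"dy":0,"dz":-0.03,"hand":0},{"wx":0,"wy":0,"wz":0,"dx":0,"dy":0,"dz":-0.07,"hand":0},{"wx":0,"wy":0,"wz":0,"dx":0,"dy":0,"dz":-0.11,"hand":0},{"wx":0,"wy":0,"wz":0,"dx":0,"dy":0,"dz":-0.13,"hand":0},{"wx":0,"wy":0,"wz":0,"dx":0,"dy":0,"dz":-0.13,"hand":0},{"wx":0,"wy":0,"wz":0,"dx":0,"dy":0,"dz":-0.13,"hand":0}]'
python3 - <<'E'
from h import *
P,S,c=survey()
print("B",owl([P,S],(.52,.05),.055),"B scene",owl([S],(.52,.05),.055))
for k,q in zip("ABCD",c): print(k,owl([P,S],q,.055))
b=owl([P,S],(.52,.05),.055)[0]
go(b[0],b[1],.2,0)
E
```

```text
time: 47.42
tool_pos: [0.6439, 0.1014, 0.096]
tool_rot: [0.001, 0.907, 0.422, 0.002]
contact_force: [-1.3, -1.3, 6.9]
gripper_width: 0.241
time: 49.08
tool_pos: [0.6824, -0.0121, 0.096]
tool_rot: [0.001, 0.996, -0.088, -0.001]
contact_force: [-11.5, 0.1, 12.4]
gripper_width: 0.244
time: 50.17
tool_pos: [0.6839, -0.0113, 0.2245]
tool_rot: [0.0, 0.996, -0.087, 0.002]
contact_force: [-0.4, 0.5, -1.2]
gripper_width: 0.501
padrot 91.2 axis [0.5638 0.0113] cost 3.42 235
[[0.5617, 0.1093], [0.4852, 0.0699], [0.4693, -0.0147], [0.5262, -0.0792]]
B (array([0.5197, 0.0484]), np.int64(40)) B scene (array([0.5197, 0.0484]), np.int64(40))
A (array([0.5617, 0.1064]), np.int64(50))
B (array([0.5197, 0.0484]), np.int64(40))
C (array([ 0.4692, -0.0149]), np.int64(116))
D (array([ 0.5259, -0.0789]), np.int64(140))
from [  0.682   -0.0111   0.2202 -10.0426] dx -0.1702 dy -0.0303 dz 0.0202 wz -10.0
```

```bash
python3 -m pendant '[{"wx":0,"wy":0,"wz":-6.5,"dx":-0.02,"dy":-0.004,"dz":0,"hand":0.5},{"wx":0,"wy":0,"wz":-13,"dx":-0.04,"dy":-0.007,"dz":0,"hand":0.5},{"wx":0,"wy":0,"wz":-19.5,"dx":-0.06,"dy":-0.011,"dz":0,"hand":0.5},{"wx":0,"wy":0,"wz":-26,"dx":-0.08,"dy":-0.014,"dz":0,"hand":0.5},{"wx":0,"wy":0,"wz":-32.5,"dx":-0.10,"dy":-0.018,"dz":0,"hand":0.5},{"wx":0,"wy":0,"wz":-39,"dx":-0.12,"dy":-0.021,"dz":0,"hand":0.5},{"wx":0,"wy":0,"wz":-45.5,"dx":-0.14,"dy":-0.025,"dz":0,"hand":0.5},{"wx":0,"wy":0,"wz":-52,"dx":-0.16,"dy":-0.028,"dz":0,"hand":0.5},{"wx":0,"wy":0,"wz":-58.5,"dx":-0.170,"dy":-0.030,"dz":0.01,"hand":0.5},{"wx":0,"wy":0,"wz":-65,"dx":-0.170,"dy":-0.030,"dz":0.02,"hand":0.5},{"wx":0,"wy":0,"wz":-65,"dx":-0.170,"dy":-0.030,"dz":0.02,"hand":0.5},{"wx":0,"wy":0,"wz":-65,"dx":-0.170,"dy":-0.030,"dz":0.02,"hand":0.5},{"wx":0,"wy":0,"wz":-65,"dx":-0.170,"dy":-0.030,"dz":0.02,"hand":0.5}]'
python3 - <<'E'
from h import *
ps,_,S=grab("scene");pt,_,P=grab("top");b=owl([S],(.520,.049),.055);print(b,owl([P,S],(.520,.049),.055))
g=go(b[0][0]+.0003,b[0][1]+.0005,.102,55); go(.4858,.0697,.102,55,g)
E
```

```text
time: 51.35
tool_pos: [0.5203, 0.0479, 0.2012]
tool_rot: [-0.0, 0.888, 0.46, -0.001]
contact_force: [-0.6, -0.0, 0.3]
gripper_width: 0.748
(array([0.5209, 0.0481]), np.int64(129)) (array([0.5208, 0.048 ]), np.int64(146))
from [5.20900e-01 4.78000e-02 2.02200e-01 5.48573e+01] dx 0.0008 dy -0.0002 dz 0.1002 wz -0.1
from [5.212e-01 4.860e-02 1.020e-01 5.500e+01] dx -0.0030 dy -0.0411 dz 0.0000 wz 0.0
```

```bash
python3 -m pendant '[{"wx":0,"wy":0,"wz":0,"dx":0.0005,"dy":0,"dz":0.035,"hand":0.5},{"wx":0,"wy":0,"wz":0,"dx":0.0005,"dy":0,"dz":0.07,"hand":0.5},{"wx":0,"wy":0,"wz":0,"dx":0.0005,"dy":0,"dz":0.10,"hand":0.5},{"wx":0,"wy":0,"wz":0,"dx":0.0005,"dy":0,"dz":0.10,"hand":0.5},{"wx":0,"wy":0,"wz":0,"dx":0.0005,"dy":0,"dz":0.10,"hand":-1},{"wx":0,"wy":0,"wz":0,"dx":0.0005,"dy":0,"dz":0.10,"hand":-1},{"wx":0,"wy":0,"wz":0,"dx":0.0005,"dy":0,"dz":0.10,"hand":-1},{"wx":0,"wy":0,"wz":0,"dx":0.0005,"dy":0,"dz":0.10,"hand":-1},{"wx":0,"wy":0,"wz":0,"dx":0.0005,"dy":0,"dz":0.10,"hand":-1},{"wx":0,"wy":0,"wz":0,"dx":0.0005,"dy":0,"dz":0.10,"hand":-1},{"wx":0,"wy":0,"wz":0,"dx":0.0005,"dy":0,"dz":0.085,"hand":-1},{"wx":0,"wy":0,"wz":0,"dx":0.0005,"dy":0,"dz":0.07,"hand":-1},{"wx":0,"wy":0,"wz":0,"dx":-0.001,"dy":-0.015,"dz":0.07,"hand":-1},{"wx":0,"wy":0,"wz":0,"dx":-0.002,"dy":-0.03,"dz":0.07,"hand":-1},{"wx":0,"wy":0,"wz":0,"dx":-0.0025,"dy":-0.041,"dz":0.07,"hand":-1},{"wx":0,"wy":0,"wz":0,"dx":-0.0025,"dy":-0.041,"dz":0.07,"hand":-1},{"wx":0,"wy":0,"wz":0,"dx":-0.0025,"dy":-0.041,"dz":0.07,"hand":-1},{"wx":0,"wy":0,"wz":0,"dx":-0.0025,"dy":-0.041,"dz":0.07,"hand":-1}]'
python3 - <<'E'
from h import *
cams.grab_frame("top");go(.4858,.0700,.103,55)
E
```

```text
time: 52.95
tool_pos: [0.4859, 0.0693, 0.1321]
tool_rot: [0.0, 0.887, 0.461, 0.0]
contact_force: [0.6, 0.0, -0.3]
gripper_width: 0.5
from [ 0.486   0.0692  0.1321 54.942 ] dx 0.0006 dy -0.0006 dz 0.0291 wz -0.1
```

```bash
python3 -m pendant '[{"wx":0,"wy":0,"wz":0,"dx":0.0006,"dy":-0.0006,"dz":0.01,"hand":-1},{"wx":0,"wy":0,"wz":0,"dx":0.0006,"dy":-0.0006,"dz":0.02,"hand":-1},{"wx":0,"wy":0,"wz":0,"dx":0.0006,"dy":-0.0006,"dz":0.0285,"hand":-1},{"wx":0,"wy":0,"wz":0,"dx":0.0006,"dy":-0.0006,"dz":0.0285,"hand":-1},{"wx":0,"wy":0,"wz":0,"dx":0.0006,"dy":-0.0006,"dz":0.0285,"hand":-1},{"wx":0,"wy":0,"wz":0,"dx":0.0006,"dy":-0.0006,"dz":0.0285,"hand":0.5},{"wx":0,"wy":0,"wz":0,"dx":0.0006,"dy":-0.0006,"dz":0.0285,"hand":0.5},{"wx":0,"wy":0,"wz":0,"dx":0.0006,"dy":-0.0006,"dz":0.0285,"hand":0.5},{"wx":0,"wy":0,"wz":0,"dx":0.0006,"dy":-0.0006,"dz":0.0285,"hand":0.5},{"wx":0,"wy":0,"wz":0,"dx":0.0006,"dy":-0.0006,"dz":0,"hand":0.5},{"wx":0,"wy":0,"wz":0,"dx":0.0006,"dy":-0.0006,"dz":-0.04,"hand":0.5},{"wx":0,"wy":0,"wz":0,"dx":0.0006,"dy":-0.0006,"dz":-0.08,"hand":0.5}]'
python3 -m pendant '[{"wx":0,"wy":0,"wz":6.5,"dx":0.0046,"dy":0.0207,"dz":0,"hand":0},{"wx":0,"wy":0,"wz":13,"dx":0.0092,"dy":0.0415,"dz":0,"hand":0},{"wx":0,"wy":0,"wz":19.5,"dx":0.0138,"dy":0.0622,"dz":0,"hand":0},{"wx":0,"wy":0,"wz":26,"dx":0.0184,"dy":0.083,"dz":0,"hand":0},{"wx":0,"wy":0,"wz":32.5,"dx":0.023,"dy":0.1037,"dz":0,"hand":0},{"wx":0,"wy":0,"wz":39,"dx":0.0277,"dy":0.1245,"dz":0,"hand":0},{"wx":0,"wy":0,"wz":45.5,"dx":0.0323,"dy":0.1452,"dz":0,"hand":0},{"wx":0,"wy":0,"wz":52,"dx":0.0369,"dy":0.166,"dz":0,"hand":0},{"wx":0,"wy":0,"wz":58.5,"dx":0.0415,"dy":0.1868,"dz":0,"hand":0},{"wx":0,"wy":0,"wz":65,"dx":0.0461,"dy":0.2075,"dz":0,"hand":0},{"wx":0,"wy":0,"wz":65,"dx":0.0461,"dy":0.2075,"dz":0,"hand":0},{"wx":0,"wy":0,"wz":65,"dx":0.0461,"dy":0.2075,"dz":0,"hand":0},{"wx":0,"wy":0,"wz":65,"dx":0.0461,"dy":0.2075,"dz":0,"hand":0}]'
python3 - <<'E'
from h import *
P,S,c=survey()
for k,q in zip("ABCD",c): print(k,owl([P,S],q,.055))
print("red",owl([P,S],(.378,.278),.004));tray((.588,.338))
go(.6824,-.0112,.092,-10.1)
E
```

```text
time: 54.0
tool_pos: [0.484, 0.0703, 0.2114]
tool_rot: [-0.001, 0.887, 0.461, -0.002]
contact_force: [1.0, -0.5, -0.2]
gripper_width: 0.752
time: 55.08
tool_pos: [0.6812, -0.0109, 0.2115]
tool_rot: [-0.0, 0.996, -0.087, -0.001]
contact_force: [-0.2, -0.8, 0.7]
gripper_width: 0.496
padrot 90.0 axis [0.5642 0.0114] cost 2.98 225
[[0.5642, 0.1094], [0.4869, 0.0716], [0.4693, -0.0127], [0.5249, -0.0783]]
A (array([0.5629, 0.1069]), np.int64(45))
B (array([0.4861, 0.0695]), np.int64(110))
C (array([ 0.4689, -0.0134]), np.int64(125))
D (array([ 0.5243, -0.0788]), np.int64(151))
red (array([0.3787, 0.2777]), np.int64(53))
top tray (array([589.5, 340.6]), 155.8, 98.7, -9.7) 1112 z [0.011 0.018 0.067]
scene tray (array([585.3, 335.8]), 152.4, 91.3, -9.6) 561 z [0.01  0.015 0.064]
from [ 0.6811 -0.0107  0.2122 -9.9902] dx 0.0013 dy 0.0003 dz 0.1202 wz 0.1
```

```bash
python3 -m pendant '[{"wx":0,"wy":0,"wz":0,"dx":0.001,"dy":0,"dz":0.035,"hand":0},{"wx":0,"wy":0,"wz":0,"dx":0.001,"dy":0,"dz":0.07,"hand":0},{"wx":0,"wy":0,"wz":0,"dx":0.001,"dy":0,"dz":0.105,"hand":0},{"wx":0,"wy":0,"wz":0,"dx":0.001,"dy":0,"dz":0.12,"hand":0},{"wx":0,"wy":0,"wz":0,"dx":0.001,"dy":0,"dz":0.12,"hand":0},{"wx":0,"wy":0,"wz":0,"dx":0.001,"dy":0,"dz":0.12,"hand":-1},{"wx":0,"wy":0,"wz":0,"dx":0.001,"dy":0,"dz":0.12,"hand":-1},{"wx":0,"wy":0,"wz":0,"dx":0.001,"dy":0,"dz":0.12,"hand":-1},{"wx":0,"wy":0,"wz":0,"dx":0.001,"dy":0,"dz":0.12,"hand":-1},{"wx":0,"wy":0,"wz":0,"dx":0.001,"dy":0,"dz":0.12,"hand":-1},{"wx":0,"wy":0,"wz":0,"dx":0.001,"dy":0,"dz":0.12,"hand":-1}]'
python3 -m pendant '[{"wx":0,"wy":0,"wz":-1,"dx":0,"dy":-0.0021,"dz":0,"hand":-1},{"wx":0,"wy":0,"wz":-3,"dx":-0.0002,"dy":-0.0063,"dz":0,"hand":-1},{"wx":0,"wy":0,"wz":-6,"dx":-0.0007,"dy":-0.0125,"dz":0,"hand":-1},{"wx":0,"wy":0,"wz":-9,"dx":-0.0015,"dy":-0.0188,"dz":0,"hand":-1},{"wx":0,"wy":0,"wz":-12,"dx":-0.0026,"dy":-0.0249,"dz":0,"hand":-1},{"wx":0,"wy":0,"wz":-15,"dx":-0.0041,"dy":-0.0311,"dz":0,"hand":-1},{"wx":0,"wy":0,"wz":-18,"dx":-0.0059,"dy":-0.0371,"dz":0,"hand":-1},{"wx":0,"wy":0,"wz":-21,"dx":-0.0080,"dy":-0.0430,"dz":0,"hand":-1},{"wx":0,"wy":0,"wz":-24,"dx":-0.0104,"dy":-0.0488,"dz":0,"hand":-1},{"wx":0,"wy":0,"wz":-27,"dx":-0.0131,"dy":-0.0545,"dz":0,"hand":-1},{"wx":0,"wy":0,"wz":-30,"dx":-0.0161,"dy":-0.06,"dz":0,"hand":-1},{"wx":0,"wy":0,"wz":-33,"dx":-0.0194,"dy":-0.0654,"dz":0,"hand":-1},{"wx":0,"wy":0,"wz":-36,"dx":-0.0229,"dy":-0.0705,"dz":0,"hand":-1},{"wx":0,"wy":0,"wz":-39,"dx":-0.0267,"dy":-0.0755,"dz":0,"hand":-1},{"wx":0,"wy":0,"wz":-42,"dx":-0.0308,"dy":-0.0803,"dz":0,"hand":-1},{"wx":0,"wy":0,"wz":-46,"dx":-0.0366,"dy":-0.0863,"dz":0,"hand":-1},{"wx":0,"wy":0,"wz":-50,"dx":-0.0429,"dy":-0.0919,"dz":0,"hand":-1},{"wx":0,"wy":0,"wz":-54,"dx":-0.0495,"dy":-0.0971,"dz":0,"hand":-1},{"wx":0,"wy":0,"wz":-57,"dx":-0.0547,"dy":-0.1006,"dz":0,"hand":-1},{"wx":0,"wy":0,"wz":-60,"dx":-0.06,"dy":-0.1039,"dz":0,"hand":-1}]'
python3 -m pendant '[{"wx":0,"wy":0,"wz":0,"dx":0,"dy":0,"dz":0,"hand":-1},{"wx":0,"wy":0,"wz":0,"dx":0,"dy":0,"dz":0,"hand":-1},{"wx":0,"wy":0,"wz":0,"dx":0,"dy":0,"dz":0,"hand":-1},{"wx":0,"wy":0,"wz":0,"dx":0,"dy":0,"dz":0,"hand":-0.3},{"wx":0,"wy":0,"wz":0,"dx":0,"dy":0,"dz":0,"hand":0},{"wx":0,"wy":0,"wz":0,"dx":0,"dy":0,"dz":0,"hand":0},{"wx":0,"wy":0,"wz":0,"dx":0,"dy":0,"dz":0,"hand":0},{"wx":0,"wy":0,"wz":0,"dx":0,"dy":0,"dz":-0.03,"hand":0},{"wx":0,"wy":0,"wz":0,"dx":0,"dy":0,"dz":-0.07,"hand":0},{"wx":0,"wy":0,"wz":0,"dx":0,"dy":0,"dz":-0.11,"hand":0},{"wx":0,"wy":0,"wz":0,"dx":0,"dy":0,"dz":-0.15,"hand":0},{"wx":0,"wy":0,"wz":0,"dx":0,"dy":0,"dz":-0.16,"hand":0},{"wx":0,"wy":0,"wz":0,"dx":0,"dy":0,"dz":-0.16,"hand":0}]'
python3 -m pendant '[{"wx":0,"wy":0,"wz":0,"dx":-0.036,"dy":0.012,"dz":-0.03,"hand":0},{"wx":0,"wy":0,"wz":0,"dx":-0.073,"dy":0.025,"dz":-0.03,"hand":0},{"wx":0,"wy":0,"wz":0,"dx":-0.110,"dy":0.037,"dz":-0.03,"hand":0},{"wx":0,"wy":0,"wz":0,"dx":-0.147,"dy":0.050,"dz":-0.03,"hand":0},{"wx":0,"wy":0,"wz":0,"dx":-0.184,"dy":0.062,"dz":-0.03,"hand":0},{"wx":0,"wy":0,"wz":0,"dx":-0.221,"dy":0.075,"dz":-0.03,"hand":0},{"wx":0,"wy":0,"wz":0,"dx":-0.258,"dy":0.087,"dz":-0.03,"hand":0},{"wx":0,"wy":0,"wz":0,"dx":-0.295,"dy":0.100,"dz":-0.03,"hand":0},{"wx":0,"wy":0,"wz":0,"dx":-0.332,"dy":0.112,"dz":-0.03,"hand":0},{"wx":0,"wy":0,"wz":0,"dx":-0.369,"dy":0.125,"dz":-0.03,"hand":0},{"wx":0,"wy":0,"wz":0,"dx":-0.406,"dy":0.137,"dz":-0.03,"hand":0},{"wx":0,"wy":0,"wz":0,"dx":-0.443,"dy":0.150,"dz":-0.03,"hand":0},{"wx":0,"wy":0,"wz":0,"dx":-0.48,"dy":0.162,"dz":-0.03,"hand":0},{"wx":0,"wy":0,"wz":0,"dx":-0.509,"dy":0.172,"dz":-0.03,"hand":0},{"wx":0,"wy":0,"wz":0,"dx":-0.509,"dy":0.172,"dz":-0.03,"hand":0},{"wx":0,"wy":0,"wz":0,"dx":-0.509,"dy":0.172,"dz":-0.03,"hand":0}]'
python3 - <<'E'
from h import *
exec(open("h.py").read().replace("(82,87,92,142,147,152)","(147,152,157,142)"))
P,S,c=survey("s6")
for k,q in zip("ABCD",c): o=owl([P,S],q,.055);print(k,o,"off",np.hypot(*(o[0]-q)).round(4))
print("red",owl([P,S],(.378,.278),.004));tray((.588,.338))
for n in("top","scene"):
    p,d,Q=grab(n);H=hsv(p)
    m=((H[...,0]<8)|(H[...,0]>172))&(H[...,1]>130)&(Q[...,2]>.115)&(Q[...,2]<.145)&(np.hypot(Q[...,0]-.642,Q[...,1]-.101)<.05)
    x=Q[m].mean(0);print(n,m.sum(),x,np.degrees(np.arctan2(x[1]-.0098,x[0]-.5643)))
a=cv2.imread("pics/s6t.png")[120:480,160:660];b=cv2.imread("pics/s6s.png")[130:460,240:690]
cv2.imwrite("pics/s6.png",np.hstack([cv2.resize(a,(400,288)),cv2.resize(b,(393,288))]))
E
```

```text
time: 56.2
tool_pos: [0.6839, -0.0115, 0.0945]
tool_rot: [0.0, 0.996, -0.087, 0.002]
contact_force: [-2.5, -0.4, 5.9]
gripper_width: 0.243
time: 57.87
tool_pos: [0.6437, 0.1033, 0.0945]
tool_rot: [-0.0, 0.906, 0.423, 0.003]
contact_force: [2.9, 3.4, 3.8]
gripper_width: 0.241
time: 58.95
tool_pos: [0.6442, 0.1013, 0.2581]
tool_rot: [0.002, 0.907, 0.422, 0.004]
contact_force: [-0.7, 0.0, -0.1]
gripper_width: 0.502
time: 60.28
tool_pos: [0.4444, -0.3996, 0.2791]
tool_rot: [-0.002, 0.907, 0.421, -0.001]
contact_force: [-0.7, 0.2, -0.8]
gripper_width: 0.5
padrot 150.8 axis [0.564  0.0111] cost 2.62 508
[[0.4785, 0.0589], [0.4737, -0.027], [0.5386, -0.0836], [0.6231, -0.0671]]
A (array([0.4785, 0.0564]), np.int64(152)) off 0.0025
B (array([ 0.4725, -0.0291]), np.int64(170)) off 0.0024
C (array([ 0.537 , -0.0834]), np.int64(175)) off 0.0016
D (array([ 0.6201, -0.0679]), np.int64(176)) off 0.0031
red (array([0.3787, 0.2767]), np.int64(154))
top tray (array([589.2, 340.8]), 156.0, 98.9, -10.2) 1115 z [0.011 0.017 0.067]
scene tray (array([586.1, 336.8]), 153.7, 92.2, -10.6) 534 z [0.01  0.015 0.064]
top 35 [0.64218934 0.1005746  0.13540025] 49.36868522058062
scene 37 [0.64382262 0.09887714 0.13362037] 48.243472679874415
```

View pics/s6.png

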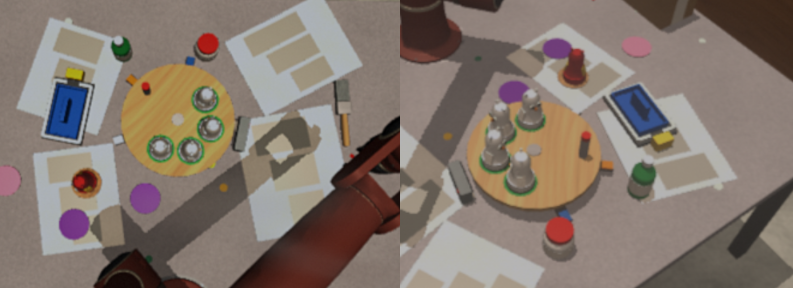

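Run:
```python
from h import *
for n in("top","scene"):
    p,d,Q=grab(n);H=hsv(p)
    b=(H[...,0]>100)&(H[...,0]<125)&(H[...,1]>120)&(np.hypot(Q[...,0]-.588,Q[...,1]-.338)<.06)&(Q[...,2]<.022);q=Q[b]
    A=np.c_[q[:,:2]-[.588,.338],np.ones(len(q))];print(n,len(q),np.linalg.lstsq(A,q[:,2],rcond=None)[0])
```

```text
top 540 [-0.00597084  0.00879674  0.01595801]
scene 329 [ 0.00208857 -0.00556858  0.01368175]
```

Tray is flat (tilt under 0.01 rad) with its floor at about 15 mm. Handing in.

```bash
python3 -c "
from plant import job;print(job.job_done())"
```

```text
the job is handed in; nothing more can be done
None
```

I did the whole job in the order asked and handed it in at about 60 s on the robot's clock, well under the 210 s limit. I set the tray in its bay, turned the disc to the loading stop and moved the red owl to the cork mat. Then I stood all four white owls on their pads and turned the disc to the drying stop.

After the first turn, one white owl had been knocked off its pad. I turned the disc back to the loading stop, put that owl back on its pad and turned to the drying stop again.

What the last checks showed:
- **White owls:** all four are upright, 1.6 to 3.1 mm from the fitted pad centres.
- **Red owl:** it is on the cork mat, about 2 mm from its centre.
- **Tray:** it lies flat inside the rails, tilted less than 0.01 rad. It covers the lever, so I infer from the flat tray that the lever is pressed; I could not see it.
- **Bystanders:** the bottle, jar and brush look unmoved in the pictures; I did not measure them.
- **Turntable angle:** the orange mark measures about 49° and the post 48.2° (scene camera) and 49.4° (top camera). The cameras differ by about 1°, and both put the post at the mark.
- **Pad positions:** an early reading of one pad put the pads about 4 to 5° away from the fit used later. I relied on that fit, which agreed with the top picture.

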